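# Index the parts carousel to the coin cell and lock it

### The arm

A 7-joint arm with a two-finger parallel gripper is mounted at the origin on the work surface. World frame = base frame: x ahead of the robot, y to its left, z up, the work surface at z = 0. Lengths are in mm, angles in degrees, forces in N, time in s.
With the tool pointing down it reaches from about 400 to 875 mm from the base axis. Payload 19.3 kg.
Tool frame: the origin (TCP) lies at the very end of the fingers, on their centre line; the grasp point (between the pads) lies 19 mm behind it; z points along the fingers, x is the direction in which the jaws open and shut, and the axes are right-handed (so a half turn about z gives the same grasp; the last joint's range is limited). The gripper opens to 85 mm and grips with 20 to 120 N. Pads are 22 mm wide; open, the fingers measure 114 mm over their backs; the gripper's body (76 mm by 85 mm) begins 54 mm behind the grasp point. The pads swing forward as they close: fully open they stand 13 mm farther back than shut.
Start: joints at [-4.022, 29.874, -2.08, 91.645, 1.215, 58.505, -6.463], TCP at [624.992, -0.025, 231.291] pointing down, gripper open.
Joint ranges: [-166.77, 166.77], [-17.47, 122.26], [-85.68, 81.53], [9.62, 139.38], [-72.42, 252.41], [9.2, 110.78], [-144.41, 144.41]. Speed limits (degrees/s): [108.29, 108.29, 136.94, 136.94, 172.46, 172.46, 172.46].

### API

Orientations are given as a 3x3 rotation matrix whose columns are the frame's x, y, z axes.
In Python, from bench import env, snapshot, look_for gives the robot as it stands.
- The arm moves only by the tool play_rows, never from a script. Its argument "deltas" is a list of rows, each an object with "slide": the shift along the tool's x, y, z normalised to -1 to 1, where 1 is 0.5 m, a list of three; "rotation": the turn, a rotation vector about the tool's x, y, z normalised to -1 to 1, where 1 is 60 degrees, a list of three; "gripper": the opening, from 0 (shut) to 1 (fully open). A call has 1 to 8 rows; each row is the pose to reach, as a shift and turn from the pose measured when the call began, along the tool's axes at that moment; what a row does not reach only later rows make up. A row lasts 1/12 s, in which the tool goes at most 41.7 mm and 7.16 degrees, less where a joint would pass 70% of its speed; a pose out of reach is approached as far as the arm can. A call with a number of a shift or a turn outside -1 to 1 is refused whole. A call with a gripper value outside its range is refused whole. The fingers move at their own pace and stop on an object; "squeeze" is the grip in N (left out, the last holds). Time passes only in rows, so rows that repeat a pose let the fingers close. It gives the time, the measured TCP pose, the force and the opening at its end, in the units of the state.
- env.get_obs(): the state, without advancing time (a new reading comes with each control period).
- snapshot(name): name is "scene" or "side" or "wrist"; returns a dict with "img" (480x640x3 uint8, blue, green, red), "z_map" (480x640 float32, mm along the optical axis (not along the pixel's ray), 0 where there is no reading), "vfov" (degrees; the focal length in pixels is half the picture's height over the tangent of half this angle, whatever the lens; pixels are square), "cx", "cy" (the principal point, pixels), "pose" (4x4, takes a point from camera to world coordinates). Camera axes: x right, y up, looking along -z (the intrinsics and any distortion apply to the point x, -y, -z); pixel columns grow to the right and rows downward; lengths in mm; the calibration is good to about 2 mm. A picture is of the moment at which its call begins.
- env.job_done(): hands the job in, once; it reports no verdict.
Trained networks look in the newest picture that a camera, given by its name, has taken for a name from the list of things; names that differ only in an ending like _2 or _b are one class to them, and where a whole thing is asked for, a point or a joint stands for the part that bears it (a point fixed in the world has none). Each returns a list of dicts, best first, with "confidence" (0 to 1); they miss things now and then, are a little off and sometimes report something else, mostly with a low value. They report only what shows in the picture. A call takes as long as a camera call.
- look_for(camera, target): "uv" ([column, row] in pixels, amid what is visible of it).
The state is a dict: "clock": time; "joints": joint angles; "qvel": joint speeds; "tau": joint torques, N m; "tool_pos": TCP position; "eef_rot": TCP orientation; "force": force on the tool from outside, world axes, zero at the start; "torque": the same for the moment, N m; "finger_gap": finger opening in mm.
Only numpy, scipy, OpenCV 4.12 (cv2) and the standard library are available. Lean on these libraries where they do the work, as an engineer would, in place of code of your own. Each camera call takes 0.05 s, during which the arm holds its last target.

### The job

Turn the parts carousel by its crank peg until the compartment with the coin cell shows in the window of the cover, tip the latch over onto the notched rim, and ease the wheel on, by feel, until the latch drops home in its notch and the wheel stops. Prove the lock with a short, steady push onward of 6 to 12 N at the peg, without ever straining the latch nose beyond 15 N; then let go, and leave the other things on the bench where they are.

Things in the scene. Friction and masses are not known exactly. Their poses are not given: they have to be found in the camera images.
- wheel (a joint): angle of the carousel wheel, rad: 0 = coin-cell compartment in the middle of the window, positive = anticlockwise from above. Starts between -1.7 and -0.8, so turn it anticlockwise; stops at -2.0 and 0.5. Within 0.16 of 0 the coin-cell compartment alone shows in the window (34 degrees wide). The wheel stays where it is left and takes about 2 N at the crank peg to turn.
- peg_grip (a point): middle of the crank peg: an upright steel pin of 14 mm diameter standing on the wheel 74 mm from its axis, from 45 to 92 mm above the bench; this point is 76 mm above the bench. Seen from above the peg stands 165 degrees anticlockwise of the middle of the coin-cell compartment.
- cell_mark (a point): top of the coin cell, a lone steel disc 24 mm across lying in its compartment 46 mm from the wheel axis, 42 mm above the bench; hidden by the cover until it comes to the window. The wheel has six 60-degree compartments; the other five hold small parts.
- window (a point): middle of the wedge-shaped window in the black cover, 46 mm from the wheel axis, 50 mm above the bench; fixed
- wheel_axis (a point): point on the vertical axis of the wheel, a grey drum 192 mm across, 50 mm above the bench; fixed. Its x axis points from the window towards the wheel axis, its y axis from the wheel axis to the latch, z up. Black fixed cover: 62 mm radius, top 49 mm above the bench. Notched aluminium rim: 84 to 96 mm from the axis, top 52 mm above the bench.
- latch (a joint): angle of the drop latch, rad: 1.95 = tipped back away from the wheel against its stop (starts there, stays by its weight); below about 1.5 it falls onto the wheel by its own weight; about 0.27 = nose lying on top of the rim; 0 = nose fully down in a notch, wheel locked both ways. It swings freely.
- latch_hinge (a point): hinge of the latch, 135 mm from the wheel axis along y of wheel_axis, 58 mm above the bench; the hinge line is parallel to x of wheel_axis; two posts, 32 mm over both, reach 68 mm above the bench; fixed
- latch_bar (a point): middle of the cross bar (34 mm long, 10 mm diameter, parallel to the hinge) at the free end of the latch arm (14 mm wide, 8 mm thick), 68 mm from the hinge; at the start it is the top of the latch, 121 mm above the bench
- nose: nose of the latch: steel tooth 6 mm wide along the rim, 18 mm long, under the arm 45 mm from the hinge (origin at the arm), over the rim 90 mm from the wheel axis. Six notches 11 mm wide; the coin cell's notch meets the nose at a wheel angle between -0.10 and 0.10 that no reading tells. Turned at 15 mm/s or less the nose drops in; after up to 5 mm of play the wheel stops hard against it.
- spool: bystander: spool of solder, 52 mm across, 40 mm high, origin under its middle
- driver: bystander: screwdriver with yellow handle, 170 mm long, lying
- meter: bystander: red hand multimeter 150 x 78 x 40 mm lying flat, origin under its middle
- tip_pot: bystander: dark steel pot 70 mm across, 45 mm high
- flux: bystander: white plastic bottle 36 mm across, 75 mm high
- spanner: bystander: steel spanner 130 mm long, lying
- tray: bystander: black open tray 100 x 140 x 30 mm

How it is judged (in metres and radians):
On the way:
1. with the coin-cell compartment in the window and the latch home, the wheel is pushed against the latch nose with more than 3 N (value of joint wheel between -0.16 and 0.16 rad and value of joint latch below 0.08 rad and contact force between nose and anything else above 3 N), for 0.2 s.
At the end, for the whole second after the job is handed in: the coin-cell compartment alone shows in the window (wheel within 0.16 rad of 0) and the latch lies fully down in its notch (latch below 0.08 rad) (value of joint wheel between -0.16 and 0.16 rad and value of joint latch below 0.08 rad); the robot touches nothing.
It fails at once if the latch nose is strained (more than 15 N on it) (contact force between nose and anything else above 15 N).
It fails at once if a bystander is moved by more than 20 mm (distance of any of spool, driver, meter, tip_pot, flux, spanner, tray from where it was at the start of the episode above 0.02 m).
It also fails if it takes over 67 s, if anything falls off the work surface, if the arm or the gripper's body presses on something with over 40 N, if the wrist force passes 120 N, or if a joint passes its speed limit or range.

## Working session

There is one attempt and no reset: what is moved stays moved. The work goes in short steps, Python scripts to look and compute and a tool call to move; the robot and the scene stay as the last step left them, time stands still between calls to the robot, and variables do not carry over. Pictures are saved under pics/ and viewed, and the job is handed in when it is done.

Besides the shell and the picture viewer there is one more tool, called after "Call:" by a JSON object that holds its "api" and its "payload". play_rows: Moves the arm, as the interface text tells. Scaled input: -1 to 1 covers 0.5 m each way for a shift and 60 degrees each way for a turn. Its arguments: {"type":"object","properties":{"deltas":{"type":"array"},"squeeze":{"type":"number"}},"required":["deltas"]}

```bash
mkdir -p pics; ls; cat > h.py <<'E'
import numpy as np, cv2
from bench import env, snapshot, look_for
def pix2w(s,u,v,z=None):
    f=240/np.tan(np.radians(s["vfov"])/2); P=np.array(s["pose"])
    d=s["z_map"][int(round(v)),int(round(u))] if z is None else z
    c=np.array([(u-s["cx"])/f*d, -(v-s["cy"])/f*d, -d,1]); return (P@c)[:3]
def ray_at(s,u,v,zw):
    a=pix2w(s,u,v,0.0); b=pix2w(s,u,v,1000.0); t=(zw-a[2])/(b[2]-a[2]); return a+t*(b-a)
def proj(s,p):
    f=240/np.tan(np.radians(s["vfov"])/2); c=np.linalg.inv(np.array(s["pose"]))@np.append(p,1)
    return np.array([s["cx"]+f*c[0]/-c[2], s["cy"]+f*c[1]/c[2]])
E
python3 - <<'E'
from h import *
o=env.get_obs(); print(o)
for n in ["scene","side","wrist"]:
    s=snapshot(n); cv2.imwrite(f"pics/{n}0.png",s["img"]); print(n,[k for k in s],s["vfov"],s["cx"],s["cy"],np.round(s["pose"],3).tolist())
    for t in ["wheel","peg_grip","cell_mark","window","wheel_axis","latch","latch_hinge","latch_bar","nose","spool","driver","meter","tip_pot","flux","spanner","tray"]:
        try:
            r=look_for(n,t)
            for q in r[:2]: print(t,np.round(q["uv"]),round(q["confidence"],2),np.round(pix2w(s,*q["uv"])))
        except Exception as e: print(t,e)
E
```

```text
pics
{'clock': 0.0, 'joints': array([-4.02327494, 29.91096732, -2.07941959, 91.67493449,  1.21413136,
       58.50458094, -6.4651838 ]), 'qvel': array([-0.01668193,  0.00622372, -0.05414255,  0.01991991, -0.00424703,
       -0.00885926,  0.03631073]), 'tau': array([-4.24098413e-03, -9.27110124e+01,  1.97758444e+00, -3.69928443e+01,
        1.76317629e-02,  8.19846697e-03, -6.58496788e-05]), 'tool_pos': array([ 6.24646000e+02, -4.40776428e-02,  2.30699220e+02]), 'eef_rot': array([[ 9.99999289e-01, -6.38719690e-05, -1.19079541e-03],
       [-6.39855333e-05, -9.99999993e-01, -9.53306505e-05],
       [-1.19078931e-03,  9.54067764e-05, -9.99999286e-01]]), 'force': array([ 0.30811823, -0.66798713, -0.37272661]), 'torque': array([-0.0205645 , -0.0053568 , -0.00710088]), 'finger_gap': 85.285218985856}
scene ['img', 'z_map', 'vfov', 'cx', 'cy', 'pose'] 50.388911127524835 320.5333148859151 234.17665030783354 [[0.8, -0.484, 0.355, 932.858], [0.6, 0.638, -0.483, -570.592], [0.007, 0.599, 0.801, 1019.248], [0.0, 0.0, 0.0, 1.0]]
wheel [329. 256.] 0.71 [557. -24.  51.]
peg_grip [331. 256.] 0.71 [57
[... 1884 characters left out ...]
.74 [500.  -1.  39.]
peg_grip [188. 209.] 0.72 [509.   4.  50.]
peg_grip [208. 174.] 0.28 [530.  35.  51.]
cell_mark [186. 212.] 0.92 [503.  -0.  39.]
cell_mark [201. 168.] 0.41 [524.  40.  51.]
window [206. 170.] 0.56 [528.  38.  50.]
wheel_axis [205. 174.] 0.55 [527.  35.  51.]
latch [110.  23.] 0.7 [484. 141.  89.]
latch [206. 172.] 0.64 [528.  37.  51.]
latch_hinge [185. 211.] 0.61 [502.   1.  40.]
latch_hinge [200. 173.] 0.59 [522.  36.  50.]
latch_bar [110.  23.] 0.84 [484. 141.  89.]
nose [96. 18.] 0.75 [485. 140. 109.]
spool [326. 324.] 0.66 [ 632. -115.   42.]
driver [119. 301.] 0.71 [419. -98.  26.]
tip_pot [188. 209.] 0.21 [509.   4.  51.]
spanner [366. 147.] 0.68 [669.  55.   7.]
```

View pics/scene0.png

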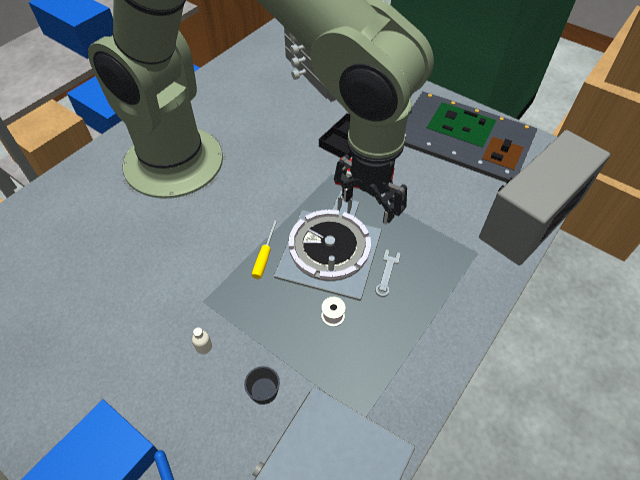

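View pics/side0.png

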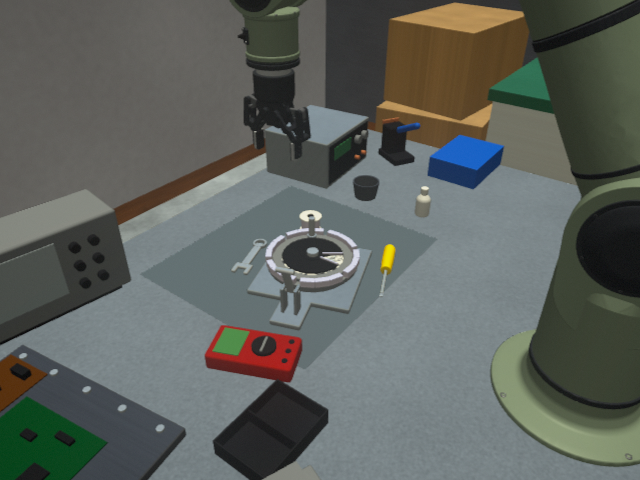

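View pics/wrist0.png

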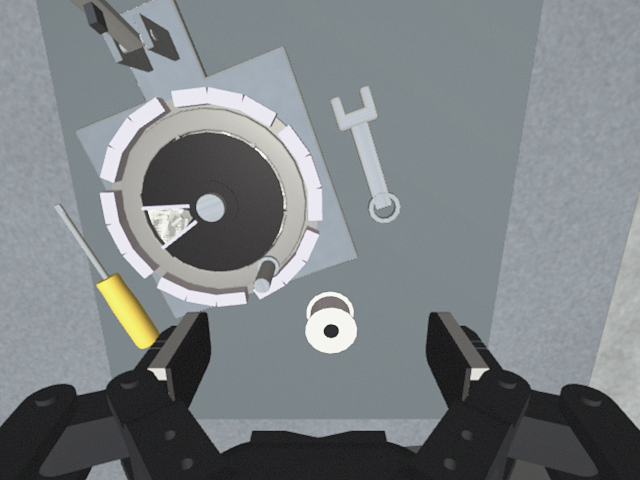

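The wrist view shows the wheel axis at about (210,208), the window at (168,225) with silvery small parts in it, the peg top at about (262,283), and the tipped-back latch at the upper left (~(110,25)). The spool is at (331,325), close to the peg. I'll fit the wheel frame next.

```bash
cat > fit.py <<'E'
from h import *
from scipy.optimize import least_squares
def cloud(s):
    f=240/np.tan(np.radians(s["vfov"])/2); v,u=np.mgrid[:480,:640]; d=s["z_map"]
    c=np.stack([(u-s["cx"])/f*d,-(v-s["cy"])/f*d,-d,np.ones_like(d)],-1)
    return (c@np.array(s["pose"]).T)[...,:3]
def fitrim(s,guess=(525,32)):
    P=cloud(s); m=(abs(P[...,2]-52)<3)&(s["z_map"]>0)&(s["img"].min(-1)>150)
    q=P[m]; r=np.hypot(q[:,0]-guess[0],q[:,1]-guess[1]); q=q[(r>78)&(r<102)]
    g=least_squares(lambda c:np.hypot(q[:,0]-c[0],q[:,1]-c[1])-90,guess,loss='soft_l1').x
    r=np.hypot(q[:,0]-g[0],q[:,1]-g[1]); return g,len(q),np.percentile(r,[1,50,99]),q[:,2].mean()
E
python3 - <<'E'
from fit import *
for n in ["wrist","side","scene"]:
    s=snapshot(n); print(n,fitrim(s))
    if n=="wrist":
        im=cv2.resize(s["img"][0:310,50:400],None,fx=2,fy=2,interpolation=cv2.INTER_CUBIC); cv2.imwrite("pics/w1.png",im[:600])
        P=cloud(s)
        # tall points
        g=fitrim(s)[0]
        r=np.hypot(P[...,0]-g[0],P[...,1]-g[1])
        m=(r<100)&(P[...,2]>60)&(P[...,2]<110)&(np.mgrid[:480,:640][0]<300)
        q=P[m]; print("peg pts",len(q),q.mean(0),q.min(0),q.max(0)); t=q[q[:,2]>89]; print("top",len(t),t.mean(0))
        m=(r>100)&(P[...,2]>60)&(P[...,2]<130)&(P[...,1]>100)&(P[...,0]<560)&(P[...,0]>420)
        q=P[m]; print("latch",len(q),q.min(0),q.max(0)); t=q[q[:,2]>110]; print(t.mean(0) if len(t) else 0)
E
```

```text
wrist (array([528.84049335,  14.60291338]), 2761, array([71.99266565, 89.50392443, 96.33658247]), np.float64(52.62983896423414))
peg pts 457 [574.92733819 -43.90611717  82.43534312] [522.15891639 -57.10229569  60.00358838] [583.71355676  18.94840869  94.66714464]
top 220 [577.14981017 -49.46561002  92.37671917]
latch 2484 [466.0537581  119.51666747  60.04567864] [502.86522375 152.42916004 113.72114948]
[481.97133875 139.66267328 111.27304599]
side (array([530.79086259,  14.94300762]), 265, array([82.9195621 , 89.61664406, 96.11379418]), np.float64(53.35704317844128))
scene (array([530.46105451,  15.39363549]), 262, array([73.87568472, 89.68459266, 96.14896298]), np.float64(51.88943365828818))
```

View pics/w1.png

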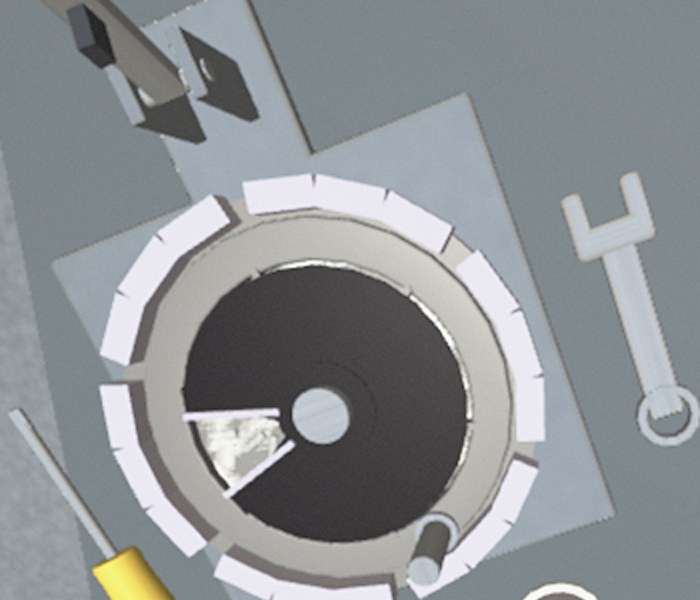

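```bash
python3 - <<'E'
from fit import *
s=snapshot("wrist"); P=cloud(s)
c=np.array([529.8,15])
a=np.array([50,0])
def F(x,y):return x/2+50,y/2
for p in [(465,95),(612,515),(310,153),(250,0),(52,264)]:
    u,v=F(*p); print(p,P[int(v)+3,int(u)-3][2], ray_at(s,u,v,P[int(v)+3,int(u)-3][2]))
A=ray_at(s,*F(465,95),8);B=ray_at(s,*F(612,515),8);d=A-B;print("yhat edge",np.degrees(np.arctan2(d[1],d[0])))
A=ray_at(s,*F(465,95),8);B=ray_at(s,*F(310,153),8);d=A-B;print("xhat edge",np.degrees(np.arctan2(d[1],d[0])))
# window edges
for (p,q) in [((185,416),(278,412)),((227,494),(292,444))]:
    A=ray_at(s,*F(*p),49)[:2]-c;B=ray_at(s,*F(*q),49)[:2]-c; print("win",np.degrees(np.arctan2(A[1],A[0])),np.degrees(np.arctan2(B[1],B[0])),np.hypot(*A),np.hypot(*B))
for zz,p in [(92,(424,569)),(47,(437,530))]:
    w=ray_at(s,*F(*p),zz)[:2]-c; print("peg",w,np.hypot(*w),np.degrees(np.arctan2(w[1],w[0])))
w=ray_at(s,*F(320,417),50)[:2];print("hub",w)
for p in [(195,38),(130,80)]: print("post", ray_at(s,*F(*p),68)-[*c,0])
E
```

```text
(465, 95) 12.811081280782105 [592.81910512 139.37763936  12.81108128]
(612, 515) 0.8032872206728143 [663.96116037 -58.85133876   0.80328722]
(310, 153) 12.244023019939789 [523.18776551 116.29456358  12.24402302]
(250, 0) 12.24124283553823 [503.38230017 175.4228867   12.24124284]
(52, 264) 2.226280799582696 [392.76082099  68.71551983   2.2262808 ]
yhat edge 109.82041343368073
xhat edge 18.42515175020166
win -170.9341080802064 -158.38265376943758 62.42254956733033 21.721096207813844
win -135.8135713279443 -124.34463278211975 66.3722450342912 27.377654873781527
peg [ 48.07691807 -64.31732723] 80.30011602357537 -53.222047992298414
peg [ 47.64708692 -64.58552725] 80.25917531623716 -53.582457679545534
hub [528.29945175   4.97665432]
post [-29.0203551  133.38450605  68.        ]
post [-54.73139435 119.83877523  68.        ]
```

```bash
python3 - <<'E'
from fit import *
for n in ["wrist","side","scene"]:
    s=snapshot(n);P=cloud(s);g=np.array([529.5,12.])
    im=s["img"].astype(int)
    for sel in ["bright"]:
        r=np.hypot(P[...,0]-g[0],P[...,1]-g[1]); th=np.degrees(np.arctan2(P[...,1]-g[1],P[...,0]-g[0]))
        m=(s["z_map"]>0)&(P[...,2]>49)&(P[...,2]<56)&(im[...,0]>im[...,2]+4)&(im.min(-1)>185)&(r>70)&(r<110)
        q=P[m];rr=r[m];t=th[m]
        print(n,len(q))
        for a in range(-180,180,30):
            k=(t>=a)&(t<a+30)
            if k.sum()>5: print(a,k.sum(),np.round(np.percentile(rr[k],[3,50,97]),1),round(q[k][:,2].mean(),1))
        # fit with per-bin balanced
        w=1/np.maximum(np.bincount(((t+180)//30).astype(int),minlength=13),5)[((t+180)//30).astype(int)]
        f=least_squares(lambda c:w*(np.hypot(q[:,0]-c[0],q[:,1]-c[1])-c[2]),[*g,90]); print(f.x)
E
```

```text
wrist 7762
-180 696 [84.  90.3 96.4] 53.0
-150 501 [86.4 92.5 98.4] 52.9
-120 622 [ 88.5  94.4 100.4] 52.9
-90 390 [ 89.1  95.9 100.7] 52.8
-60 642 [ 75.4  94.3 100. ] 52.5
-30 552 [86.5 92.4 98.2] 52.6
0 750 [84.4 90.2 95.7] 52.7
30 637 [82.1 88.  93.7] 52.7
60 861 [80.7 86.4 91.8] 52.8
90 670 [80.1 85.8 91.2] 52.9
120 831 [80.6 86.4 92. ] 53.0
150 610 [81.9 87.9 93.9] 53.0
[530.61474665   7.49430569  90.32992314]
side 592
-180 73 [82.1 88.2 92.6] 53.5
-150 44 [85.2 89.8 94.3] 53.6
-120 61 [85.9 92.3 97.9] 54.0
-90 43 [88.3 93.7 99.7] 53.9
-60 35 [88.5 95.1 99.2] 54.0
-30 45 [87.9 93.6 99.2] 53.9
0 60 [87.1 92.4 97.4] 53.8
30 46 [84.7 90.6 95.2] 54.0
60 26 [84.  90.2 93.6] 53.9
90 25 [80.1 85.  90.9] 53.7
120 83 [80.9 86.1 92.2] 53.9
150 51 [80.2 86.6 90.9] 53.6
[532.79555684   9.04994538  90.16717693]
scene 810
-180 75 [81.5 87.4 94. ] 52.6
-150 56 [84.9 90.  95.4] 52.6
-120 81 [86.6 93.1 97.8] 52.3
-90 73 [ 88.2  95.3 100.2] 52.4
-60 101 [ 86.5  95.5 100.9] 52.5
-30 64 [88.6 94.  99.9] 52.2
0 80 [87.  92.7 98. ] 52.6
30 63 [84.4 90.4 96.2] 52.9
60 66 [81.6 87.9 93.1] 52.3
90 46 [80.  85.8 91.4] 52.4
120 57 [79.3 85.6 91.9] 52.2
150 48 [80.9 86.3 92.3] 52.1
[532.93899364   8.33829014  90.32308833]
```

```bash
python3 - <<'E'
from fit import *
s=snapshot("wrist"); P=cloud(s)
c=np.array([530.6,7.5])
def F(x,y):return x/2+50,y/2
for (p,q) in [((185,416),(278,412)),((227,494),(292,444))]:
    A=ray_at(s,*F(*p),49)[:2]-c;B=ray_at(s,*F(*q),49)[:2]-c; print("win",np.degrees(np.arctan2(A[1],A[0])),np.degrees(np.arctan2(B[1],B[0])),np.hypot(*A),np.hypot(*B))
for zz,p in [(92,(424,569)),(47,(437,530))]:
    w=ray_at(s,*F(*p),zz)[:2]-c; print("peg",w,np.hypot(*w),np.degrees(np.arctan2(w[1],w[0])))
for p in [(195,38),(130,80)]: print("post", ray_at(s,*F(*p),68)-[*c,0])
s=snapshot("side"); P=cloud(s); cv2.imwrite("pics/s1.png",cv2.resize(s["img"][200:350,220:400],None,fx=4,fy=4,interpolation=cv2.INTER_CUBIC))
for q in look_for("side","latch_bar")+look_for("side","latch"): print(q, pix2w(s,*q["uv"]))
E
```

```text
win -177.85757812828783 -178.62960901275005 62.48640857217985 20.999317583613845
win -141.30695250817385 -137.08430337099637 62.0032109120162 22.182644120598635
peg [ 47.27696382 -56.81737215] 73.91430907899962 -50.236617755300976
peg [ 46.84714165 -57.08556565] 73.84725103933829 -50.62606237162746
post [-29.82034729 140.88451597  68.        ]
post [-55.5313903  127.33877762  68.        ]
{'uv': [291.1, 275.4], 'confidence': 0.83} [518.69150399  94.13209266  53.15281237]
{'uv': [284.9, 276.5], 'confidence': 0.71} [476.47460463 160.28851257 110.65577791]
{'uv': [308.1, 215.2], 'confidence': 0.39} [ 643.00779329 -119.65514739   41.82261841]
```

View pics/s1.png

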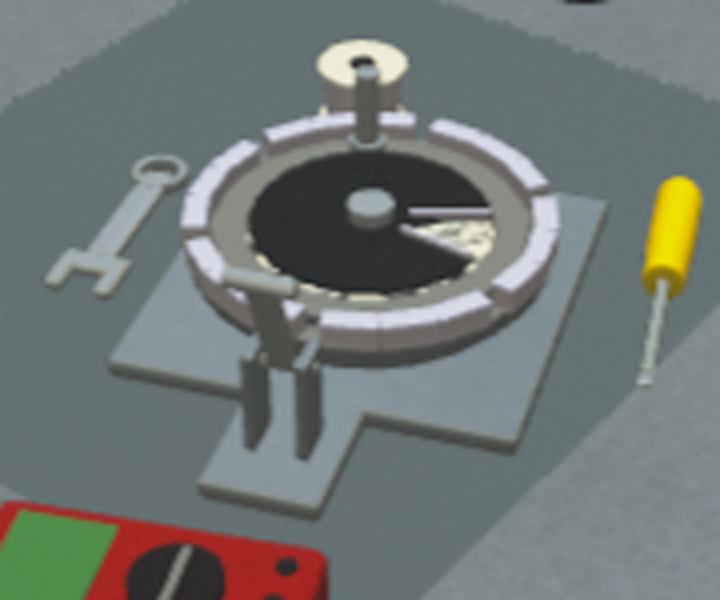

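Call:
{"api": "play_rows", "payload": {"deltas": [{"slide": [-0.092,0.098,0.2],"rotation": [0,0,-0.66],"gripper": 0.36},{"slide": [-0.092,0.098,0.2],"rotation": [0,0,-0.66],"gripper": 0.36},{"slide": [-0.092,0.098,0.2],"rotation": [0,0,-0.66],"gripper": 0.36},{"slide": [-0.092,0.098,0.2],"rotation": [0,0,-0.66],"gripper": 0.36},{"slide": [-0.092,0.098,0.2],"rotation": [0,0,-0.66],"gripper": 0.36},{"slide": [-0.092,0.098,0.2],"rotation": [0,0,-0.66],"gripper": 0.36},{"slide": [-0.092,0.098,0.2],"rotation": [0,0,-0.66],"gripper": 0.36},{"slide": [-0.092,0.098,0.2],"rotation": [0,0,-0.66],"gripper": 0.36}], "squeeze": 20}}

```text
clock: 3.77
tool_pos: [579.0, -49.2, 131.3]
eef_rot: [[0.772, 0.635, 0.0], [0.635, -0.772, 0.0], [0.0, -0.0, -1.0]]
force: [0.1, 0.4, 0.8]
finger_gap: 30.7
```

```bash
python3 - <<'E'
from fit import *
o=env.get_obs();print(o["clock"],o["tool_pos"],o["force"],o["finger_gap"],o["joints"],o["eef_rot"][:,0])
s=snapshot("side");im=s["img"]; cv2.imwrite("pics/s2.png",cv2.resize(im[120:350,200:420],None,fx=2.6,fy=2.6))
s=snapshot("wrist");cv2.imwrite("pics/w2.png",s["img"])
E
```

```text
3.7667 [579.04524784 -49.17318538 131.32409915] [0.12218515 0.39249502 0.81066061] 30.67315215478999 [  7.43979422  33.30821142 -11.89458852 103.03952946   9.26114293
  44.59040076  30.26250961] [7.72408146e-01 6.35126455e-01 2.04734767e-04]
```

View pics/s2.png

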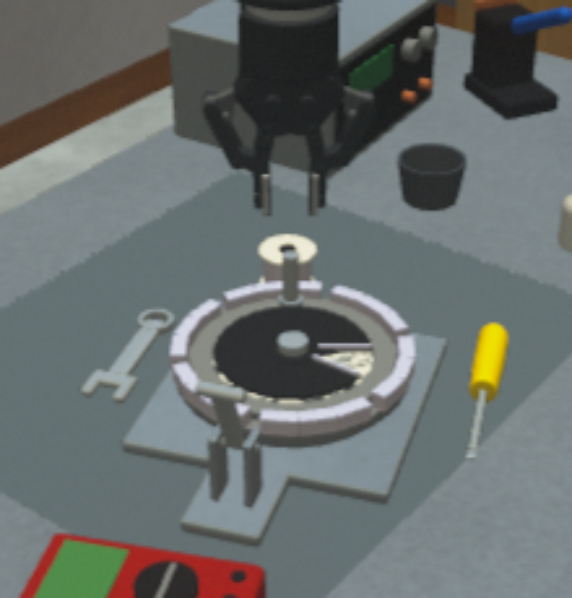

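View pics/w2.png

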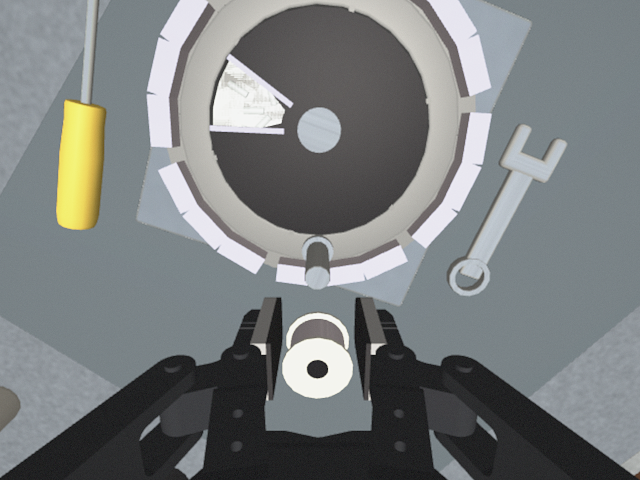

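Call:
{"api": "play_rows", "payload": {"deltas": [{"slide": [0,0,0.04],"rotation": [0,0,0],"gripper": 0.36},{"slide": [0,0,0.08],"rotation": [0,0,0],"gripper": 0.36},{"slide": [0,0,0.115],"rotation": [0,0,0],"gripper": 0.36},{"slide": [0,0,0.142],"rotation": [0,0,0],"gripper": 0.36},{"slide": [0,0,0.142],"rotation": [0,0,0],"gripper": 0.28},{"slide": [0,0,0.142],"rotation": [0,0,0],"gripper": 0.28}]}}

```text
clock: 4.37
tool_pos: [578.9, -48.8, 60.3]
eef_rot: [[0.773, 0.635, -0.001], [0.635, -0.773, -0.0], [-0.001, -0.0, -1.0]]
force: [-0.5, -0.5, 0.7]
finger_gap: 24.2
```

```bash
cat > arc.py <<'E'
# plan: current peg angle -> rows along arc
from fit import *
import sys
C=np.array([531.3,7.9])
def plan(phis, lead, yawmode=True, r=74, z=None, gap=0.28):
    """phis: list of peg angles (deg, world); tool centre leads peg by `lead` mm tangentially; yaw=phi+90"""
    o=env.get_obs(); R=o["eef_rot"]; p=o["tool_pos"]; z=p[2] if z is None else z
    yaw0=np.degrees(np.arctan2(R[1,0],R[0,0]))
    for ph in phis:
        a=np.radians(ph); t=np.array([-np.sin(a),np.cos(a)]); q=C+r*np.array([np.cos(a),np.sin(a)])+lead*t
        d=R.T@(np.array([*q,z])-p)/500; print(ph, np.round(d,4).tolist(), round(-(ph+90-yaw0)/60,3))
    print("now",p,yaw0,"relative peg-centre:",np.degrees(np.arctan2(*(p[:2]-C)[::-1])),np.hypot(*(p[:2]-C)))
E
python3 - <<'E'
from arc import *
plan([-50,-46,-42,-38,-34,-30,-26,-22],5)
E
```

```text
-50 [0.01, -0.0002, -0.0] -0.01
-46 [0.0203, -0.0013, -0.0] -0.077
-42 [0.0304, -0.0032, -0.0] -0.143
-38 [0.0405, -0.0058, -0.0] -0.21
-34 [0.0503, -0.0091, -0.0] -0.277
-30 [0.0599, -0.013, -0.0] -0.343
-26 [0.0691, -0.0176, -0.0] -0.41
-22 [0.0781, -0.0229, -0.0001] -0.477
now [578.88907513 -48.79989367  60.26442907] 39.40307102755893 relative peg-centre: -49.9927572241295 74.024306910452
```

Call:
{"api": "play_rows", "payload": {"deltas": [{"slide": [0.01,0,0],"rotation": [0,0,-0.01],"gripper": 0.28},{"slide": [0.02,-0.0013,0],"rotation": [0,0,-0.077],"gripper": 0.28},{"slide": [0.03,-0.003,0],"rotation": [0,0,-0.143],"gripper": 0.28},{"slide": [0.04,-0.006,0],"rotation": [0,0,-0.21],"gripper": 0.28},{"slide": [0.05,-0.009,0],"rotation": [0,0,-0.277],"gripper": 0.28},{"slide": [0.06,-0.013,0],"rotation": [0,0,-0.343],"gripper": 0.28},{"slide": [0.069,-0.0176,0],"rotation": [0,0,-0.41],"gripper": 0.28},{"slide": [0.069,-0.0176,0],"rotation": [0,0,-0.41],"gripper": 0.28}]}}

```text
clock: 5.03
tool_pos: [601.0, -19.3, 61.4]
eef_rot: [[0.435, 0.901, 0.001], [0.901, -0.435, 0.0], [0.001, 0.001, -1.0]]
force: [0.4, 0.9, 0.6]
finger_gap: 23.6
```

```bash
python3 - <<'E'
from arc import *
plan([-26,-23,-20,-17,-14,-12,-10,-8,-6.5],5)
s=snapshot("side"); cv2.imwrite("pics/s3.png",cv2.resize(s["img"][120:350,200:420],None,fx=2.6,fy=2.6))
E
```

```text
-26 [-0.0023, -0.0012, -0.0] 0.004
-23 [0.0054, -0.0019, 0.0] -0.046
-20 [0.0131, -0.003, 0.0] -0.096
-17 [0.0207, -0.0045, 0.0] -0.146
-14 [0.0282, -0.0064, 0.0] -0.196
-12 [0.0332, -0.0078, 0.0] -0.229
-10 [0.0381, -0.0095, 0.0] -0.263
-8 [0.043, -0.0113, 0.0] -0.296
-6.5 [0.0466, -0.0128, 0.0] -0.321
now [601.03308679 -19.25076794  61.39015286] 64.23910108841925 relative peg-centre: -21.273586953461646 74.83226304954142
```

View pics/s3.png

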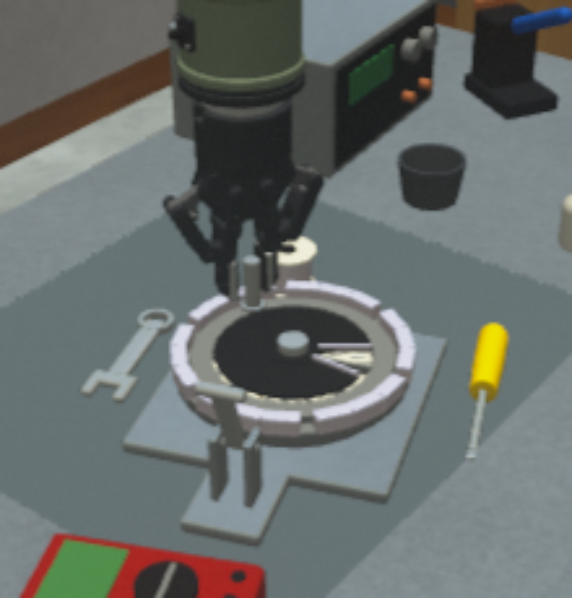

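Call:
{"api": "play_rows", "payload": {"deltas": [{"slide": [0.0054,-0.0019,0],"rotation": [0,0,-0.046],"gripper": 0.28},{"slide": [0.013,-0.003,0],"rotation": [0,0,-0.096],"gripper": 0.28},{"slide": [0.0207,-0.0045,0],"rotation": [0,0,-0.146],"gripper": 0.28},{"slide": [0.028,-0.0064,0],"rotation": [0,0,-0.196],"gripper": 0.28},{"slide": [0.033,-0.0078,0],"rotation": [0,0,-0.229],"gripper": 0.28},{"slide": [0.038,-0.0095,0],"rotation": [0,0,-0.263],"gripper": 0.28},{"slide": [0.043,-0.0113,0],"rotation": [0,0,-0.296],"gripper": 0.28},{"slide": [0.045,-0.012,0],"rotation": [0,0,-0.32],"gripper": 0.28}]}}

```text
clock: 5.75
tool_pos: [605.4, 3.5, 61.5]
eef_rot: [[0.117, 0.993, 0.001], [0.993, -0.117, 0.0], [0.0, 0.001, -1.0]]
force: [0.3, -1.9, 2.0]
finger_gap: 24.2
```

Call:
{"api": "play_rows", "payload": {"deltas": [{"slide": [-0.008,0,0],"rotation": [0,0,0],"gripper": 0.36},{"slide": [-0.008,0,0],"rotation": [0,0,0],"gripper": 0.36},{"slide": [-0.008,0,-0.07],"rotation": [0,0,0],"gripper": 0.36},{"slide": [-0.008,0,-0.14],"rotation": [0,0,0.05],"gripper": 0.36},{"slide": [-0.008,0,-0.2],"rotation": [0,0,0.15],"gripper": 0.5},{"slide": [-0.008,0,-0.24],"rotation": [0,0,0.25],"gripper": 1},{"slide": [-0.008,0,-0.26],"rotation": [0,0,0.35],"gripper": 1}]}}

```text
clock: 6.33
tool_pos: [605.6, -0.5, 194.6]
eef_rot: [[0.471, 0.882, 0.004], [0.882, -0.471, 0.001], [0.003, 0.004, -1.0]]
force: [-0.3, -0.8, -0.0]
finger_gap: 65.3
```

```bash
python3 - <<'E'
from fit import *
o=env.get_obs();print(o["clock"],o["tool_pos"],o["eef_rot"],o["joints"])
for n in ["wrist","side"]:
    s=snapshot(n);cv2.imwrite(f"pics/{n}4.png",s["img"]);
    for t in ["cell_mark","peg_grip","latch_bar","window"]:
        for q in look_for(n,t)[:2]: print(n,t,np.round(q["uv"]),round(q["confidence"],2),np.round(pix2w(s,*q["uv"])))
E
```

```text
6.3333 [ 6.05575898e+02 -5.21376150e-01  1.94556897e+02] [[ 4.70943167e-01  8.82152630e-01  4.38986459e-03]
 [ 8.82159448e-01 -4.70950324e-01  7.06936435e-04]
 [ 2.69103399e-03  3.53963364e-03 -9.99990115e-01]] [  8.39740534  31.32696339 -20.18708425  96.32613336  12.75387478
  54.35758296  45.39809388]
wrist cell_mark [258. 108.] 0.81 [506.   0.  38.]
wrist peg_grip [261. 106.] 0.83 [507.   4.  49.]
wrist window [289. 123.] 0.61 [526.  17.  59.]
side cell_mark [324. 257.] 0.69 [514.  -8.  40.]
side cell_mark [386. 260.] 0.44 [416. -93.  26.]
side peg_grip [329. 257.] 0.79 [504.  -9.  45.]
side latch_bar [286. 277.] 0.8 [476. 157. 109.]
side latch_bar [424. 204.] 0.29 [ 452. -333.   41.]
side window [308. 275.] 0.92 [500.  65.  46.]
```

View pics/wrist4.png

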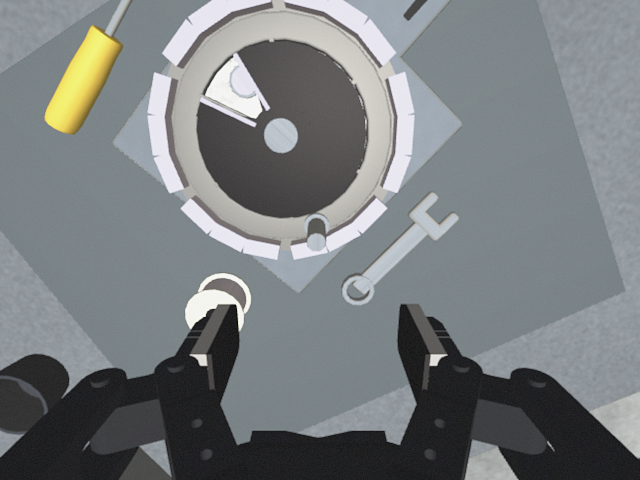

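View pics/side4.png

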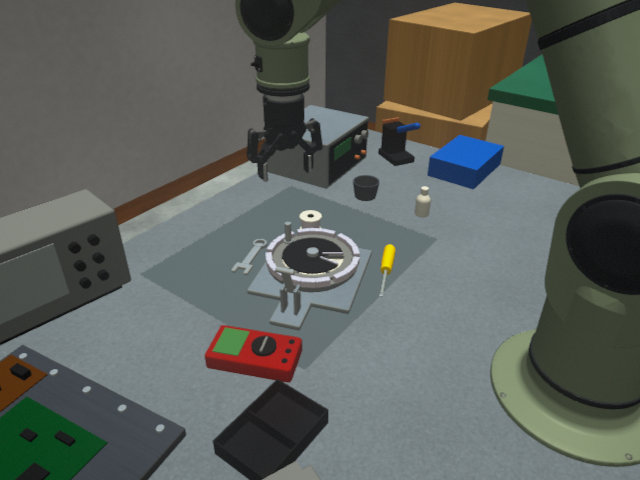

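```bash
python3 - <<'E'
from fit import *
s=snapshot("wrist");P=cloud(s);g=np.array([530.6,7.5]);im=s["img"].astype(int)
for i in range(3):
    r=np.hypot(P[...,0]-g[0],P[...,1]-g[1]);t=np.arctan2(P[...,1]-g[1],P[...,0]-g[0])
    m=(s["z_map"]>0)&(P[...,2]>49)&(P[...,2]<56)&(im[...,0]>im[...,2]+4)&(im.min(-1)>185)&(r>80)&(r<100)
    q=P[m]; f=least_squares(lambda c:np.hypot(q[:,0]-c[0],q[:,1]-c[1])-c[2],[*g,90],loss='soft_l1');g=f.x[:2]
print(f.x)
for zz,p in [(92,(318,242)),(47,(315,221))]:
    w=ray_at(s,*p,zz)[:2]-g; print("peg",w,np.hypot(*w),np.degrees(np.arctan2(w[1],w[0])))
for p in [(236,55),(202,98),(268,108),(255,124)]:
    A=ray_at(s,*p,49)[:2]-g; print("win",np.degrees(np.arctan2(A[1],A[0])),np.hypot(*A))
w=ray_at(s,242,80,42)[:2]-g; print("cell",w,np.hypot(*w),np.degrees(np.arctan2(w[1],w[0])))
E
```

```text
[531.57814046   7.09662215  90.13735082]
peg [70.56365277 -8.08933248] 71.02581496801382 -6.539770451284335
peg [66.65161876 -8.73297324] 67.22129948513422 -7.464610133493371
win -178.41480392350638 63.16319381760879
win -143.4432424003436 63.14739859228456
win 178.54914126781225 23.155870675989167
win -143.7918018330947 22.380970537087023
cell [-48.87287895  -7.1466334 ] 49.39263777333425 -171.68065698490244
```

```bash
cat > lat.py <<'E'
from fit import *
C=np.array([531.7,7.7]); X=19.7; yh=np.array([np.cos(np.radians(X+90)),np.sin(np.radians(X+90))]); xh=np.array([np.cos(np.radians(X)),np.sin(np.radians(X))])
def bar(th): 
    return np.array([*(C+(135-68*np.cos(th))*yh),58+68*np.sin(th)])
def rows(targets):
    o=env.get_obs();R=o["eef_rot"];p=o["tool_pos"];yaw=np.degrees(np.arctan2(R[1,0],R[0,0]))
    Rt=np.array([[np.cos(np.radians(X)),np.sin(np.radians(X)),0],[np.sin(np.radians(X)),-np.cos(np.radians(X)),0],[0,0,-1]])
    rv=cv2.Rodrigues(R.T@Rt)[0].ravel()/np.radians(60)
    print("now",p,yaw,"rot",np.round(rv,3),"gap",o["finger_gap"],"F",o["force"])
    for t in targets: print(np.round(R.T@(np.array(t)-p)/500,4).tolist())
E
python3 - <<'E'
from lat import *
b=bar(1.95); print(b); rows([b+[0,0,40],b-[0,0,16]])
E
```

```text
[477.70667831 158.49749928 121.16926062]
now [ 6.04585331e+02 -5.58880697e-01  1.90960451e+02] 62.31120757733171 rot [-0.   -0.    0.71] gap 85.59889329246562 F [-0.35969524 -0.2403001   0.01659656]
[0.1638, -0.3725, 0.0596]
[0.1637, -0.3725, 0.1716]
```

Call:
{"api": "play_rows", "payload": {"deltas": [{"slide": [0.164,-0.3725,0.04],"rotation": [0,0,0.71],"gripper": 1},{"slide": [0.164,-0.3725,0.04],"rotation": [0,0,0.71],"gripper": 1},{"slide": [0.164,-0.3725,0.04],"rotation": [0,0,0.71],"gripper": 1},{"slide": [0.164,-0.3725,0.04],"rotation": [0,0,0.71],"gripper": 1},{"slide": [0.164,-0.3725,0.04],"rotation": [0,0,0.71],"gripper": 1},{"slide": [0.164,-0.3725,0.04],"rotation": [0,0,0.71],"gripper": 1},{"slide": [0.164,-0.3725,0.05],"rotation": [0,0,0.71],"gripper": 1},{"slide": [0.164,-0.3725,0.06],"rotation": [0,0,0.71],"gripper": 1}]}}

```text
clock: 7.55
tool_pos: [478.0, 158.8, 160.8]
eef_rot: [[0.94, 0.34, 0.001], [0.34, -0.94, 0.0], [0.001, 0.0, -1.0]]
force: [0.3, -0.2, 0.2]
finger_gap: 85.3
```

```bash
python3 - <<'E'
from lat import *
b=bar(1.95); rows([b-[0,0,16]])
s=snapshot("wrist");cv2.imwrite("pics/w5.png",s["img"])
print(proj(s,b),proj(s,b+[*17*xh,0]),proj(s,b-[*17*xh,0]))
s=snapshot("side");cv2.imwrite("pics/s5.png",cv2.resize(s["img"][150:350,180:420],None,fx=3,fy=3))
print((proj(s,b)-[180,150])*3)
E
```

```text
now [478.00452868 158.75570388 160.77040638] 19.87009538213315 rot [ 0.    -0.001  0.003] gap 85.34683133754451 F [ 0.29743542 -0.18770908  0.16958476]
[-0.0008, 0.0002, 0.1112]
[319.64641095 277.41980561] [351.86463139 277.5278372 ] [287.42813733 277.31177385]
[314.44740086 362.82961989]
```

View pics/w5.png

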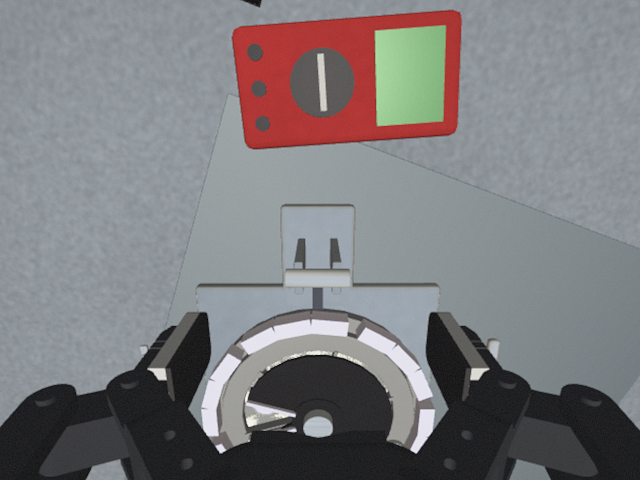

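View pics/s5.png

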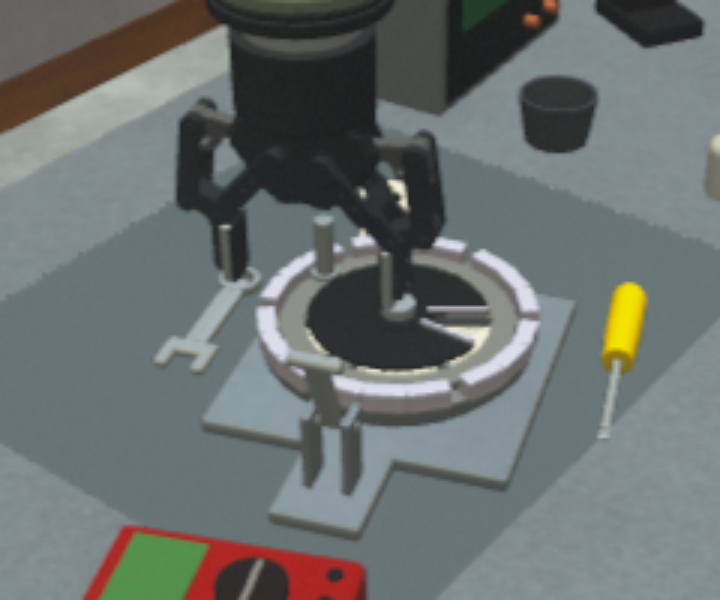

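Call:
{"api": "play_rows", "payload": {"deltas": [{"slide": [0,0,0.05],"rotation": [0,0,0],"gripper": 1},{"slide": [0,0,0.09],"rotation": [0,0,0],"gripper": 0.8},{"slide": [0,0,0.111],"rotation": [0,0,0],"gripper": 0.6},{"slide": [0,0,0.111],"rotation": [0,0,0],"gripper": 0.45},{"slide": [0,0,0.111],"rotation": [0,0,0],"gripper": 0.37},{"slide": [0,0,0.111],"rotation": [0,0,0],"gripper": 0.37},{"slide": [0,0,0.111],"rotation": [0,0,0],"gripper": 0.37}], "squeeze": 20}}

```text
clock: 8.23
tool_pos: [478.3, 157.2, 105.2]
eef_rot: [[0.941, 0.34, -0.0], [0.34, -0.941, -0.001], [-0.0, 0.001, -1.0]]
force: [0.7, -2.7, -6.1]
finger_gap: 33.2
```

```bash
python3 - <<'E'
from lat import *
o=env.get_obs()
rows([bar(t)-[0,0,16] for t in np.arange(1.85,0.9,-.1)])
s=snapshot("side");cv2.imwrite("pics/s6.png",cv2.resize(s["img"][150:350,180:420],None,fx=3,fy=3))
E
```

```text
now [478.27485484 157.1716367  105.1984309 ] 19.857110674250173 rot [0.001 0.    0.003] gap 33.22984426374902 F [ 0.6987926  -2.72265176 -6.10192505]
[-0.0002, 0.01, -0.0043]
[-0.0002, 0.0232, -0.0074]
[-0.0003, 0.0367, -0.0092]
[-0.0003, 0.0503, -0.0095]
[-0.0004, 0.0639, -0.0086]
[-0.0004, 0.0773, -0.0063]
[-0.0004, 0.0903, -0.0026]
[-0.0005, 0.103, 0.0023]
[-0.0005, 0.1151, 0.0085]
[-0.0005, 0.1266, 0.0158]
```

View pics/s6.png

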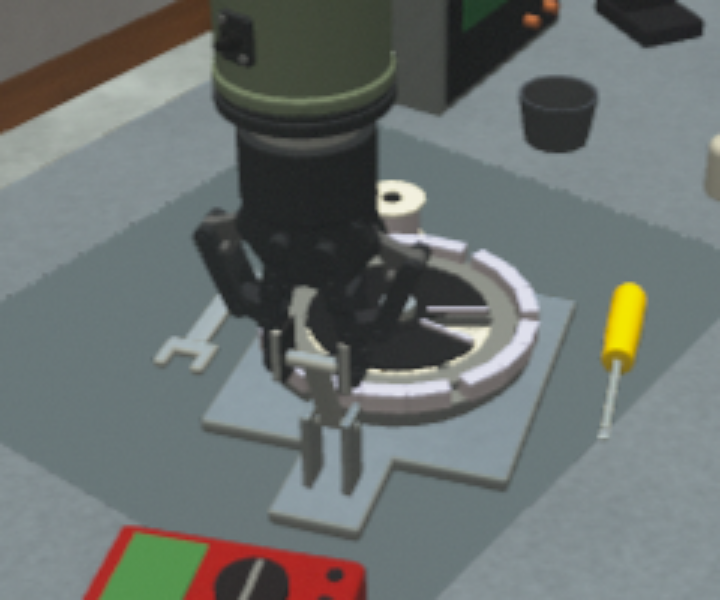

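Call:
{"api": "play_rows", "payload": {"deltas": [{"slide": [0,0.01,-0.0043],"rotation": [0,0,0],"gripper": 0.37},{"slide": [0,0.023,-0.0074],"rotation": [0,0,0],"gripper": 0.37},{"slide": [0,0.037,-0.0092],"rotation": [0,0,0],"gripper": 0.37},{"slide": [0,0.05,-0.0095],"rotation": [0,0,0],"gripper": 0.37},{"slide": [0,0.064,-0.0086],"rotation": [0,0,0],"gripper": 0.37},{"slide": [0,0.077,-0.0063],"rotation": [0,0,0],"gripper": 0.37},{"slide": [0,0.09,-0.0026],"rotation": [0,0,0],"gripper": 0.37},{"slide": [0,0.103,0.0023],"rotation": [0,0,0],"gripper": 0.37}]}}

```text
clock: 8.95
tool_pos: [496.2, 107.9, 104.3]
eef_rot: [[0.941, 0.339, 0.001], [0.339, -0.941, -0.001], [0.0, 0.001, -1.0]]
force: [-2.9, 0.0, 2.5]
finger_gap: 33.1
```

```bash
python3 - <<'E'
from lat import *
rows([bar(t)-[0,0,16] for t in [1.05,.95,.85,.75,.65,.55,.48,.42]])
s=snapshot("side");cv2.imwrite("pics/s7.png",cv2.resize(s["img"][150:350,180:420],None,fx=3,fy=3))
E
```

```text
now [496.2466358  107.86391568 104.2780581 ] 19.827111245060188 rot [ 0.001 -0.     0.002] gap 33.14590166457735 F [-2.92027857e+00  9.17800407e-04  2.47991715e+00]
[-0.0008, 0.0102, 0.0066]
[-0.0008, 0.0216, 0.0139]
[-0.0009, 0.0322, 0.0224]
[-0.0009, 0.042, 0.0319]
[-0.0009, 0.0507, 0.0423]
[-0.0009, 0.0584, 0.0535]
[-0.0009, 0.0631, 0.0618]
[-0.0009, 0.0666, 0.0692]
```

View pics/s7.png

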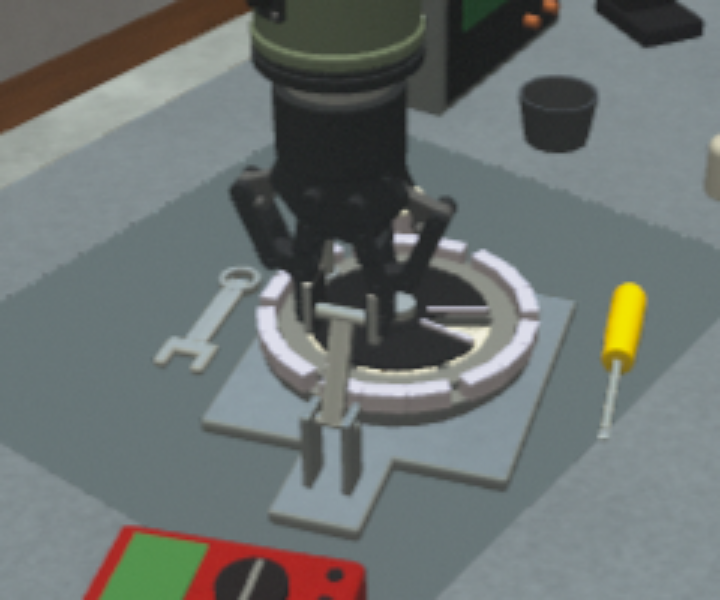

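Call:
{"api": "play_rows", "payload": {"deltas": [{"slide": [0,0.01,0.0066],"rotation": [0,0,0],"gripper": 0.37},{"slide": [0,0.0216,0.0139],"rotation": [0,0,0],"gripper": 0.37},{"slide": [0,0.032,0.0224],"rotation": [0,0,0],"gripper": 0.37},{"slide": [0,0.042,0.032],"rotation": [0,0,0],"gripper": 0.37},{"slide": [0,0.051,0.042],"rotation": [0,0,0],"gripper": 0.37},{"slide": [0,0.0584,0.0535],"rotation": [0,0,0],"gripper": 0.37},{"slide": [0,0.062,0.06],"rotation": [0,0,0],"gripper": 0.37},{"slide": [0,0.0645,0.065],"rotation": [0,0,0],"gripper": 0.37}]}}

```text
clock: 9.67
tool_pos: [507.8, 75.7, 70.8]
eef_rot: [[0.941, 0.338, 0.001], [0.338, -0.941, -0.001], [0.0, 0.002, -1.0]]
force: [1.9, -5.1, 4.1]
finger_gap: 32.9
```

```bash
python3 - <<'E'
from lat import *
rows([bar(t)-[0,0,16] for t in [.42,.36,.33,.3]])
s=snapshot("side");cv2.imwrite("pics/s8.png",cv2.resize(s["img"][150:350,180:420],None,fx=3,fy=3))
E
```

```text
now [507.84755414  75.69483282  70.83257255] 19.733048321055772 rot [ 0.002 -0.     0.001] gap 32.916270177954345 F [ 1.8654254  -5.06573361  4.14187331]
[-0.0009, -0.0017, 0.0022]
[-0.0009, 0.0014, 0.0098]
[-0.0009, 0.0028, 0.0136]
[-0.0009, 0.004, 0.0175]
```

View pics/s8.png

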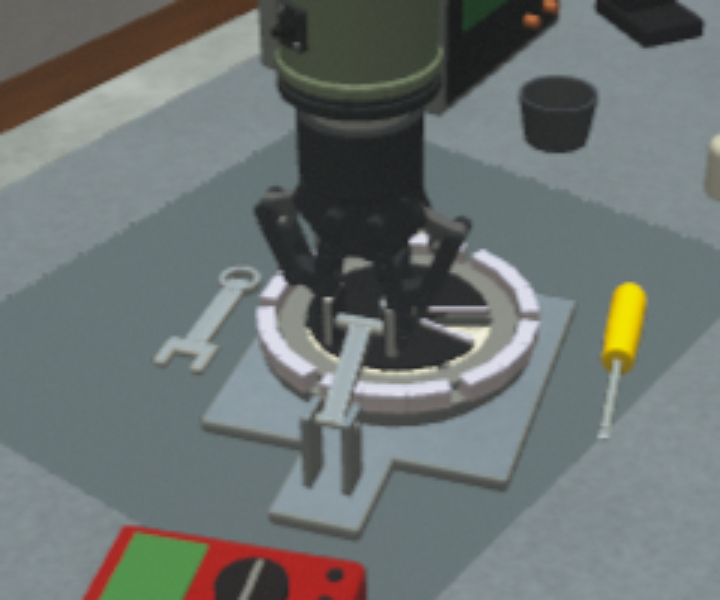

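Call:
{"api": "play_rows", "payload": {"deltas": [{"slide": [0,0.0,0.004],"rotation": [0,0,0],"gripper": 0.37},{"slide": [0,0.001,0.008],"rotation": [0,0,0],"gripper": 0.37},{"slide": [0,0.002,0.011],"rotation": [0,0,0],"gripper": 0.37},{"slide": [0,0.002,0.011],"rotation": [0,0,0],"gripper": 0.37},{"slide": [0,0.002,0.011],"rotation": [0,0,0],"gripper": 0.6},{"slide": [0,0.002,0.011],"rotation": [0,0,0],"gripper": 0.7},{"slide": [0,0.002,0.011],"rotation": [0,0,0],"gripper": 0.7}]}}

```text
clock: 10.3
tool_pos: [508.1, 75.1, 64.9]
eef_rot: [[0.941, 0.338, 0.0], [0.338, -0.941, -0.001], [0.0, 0.001, -1.0]]
force: [-0.4, -0.9, 0.1]
finger_gap: 60.1
```

Call:
{"api": "play_rows", "payload": {"deltas": [{"slide": [0,0,-0.04],"rotation": [0,0,0],"gripper": 0.8},{"slide": [0,0,-0.11],"rotation": [0,0,0],"gripper": 0.8},{"slide": [0.04,0.04,-0.19],"rotation": [0,0,0],"gripper": 0.8},{"slide": [0.1,0.1,-0.25],"rotation": [0,0,0],"gripper": 0.6},{"slide": [0.18,0.17,-0.27],"rotation": [0,0,0],"gripper": 0.4}]}}

```text
clock: 10.72
tool_pos: [597.8, 36.3, 196.0]
eef_rot: [[0.94, 0.34, 0.004], [0.34, -0.941, -0.0], [0.004, 0.002, -1.0]]
force: [1.0, 0.7, 0.9]
finger_gap: 45.3
```

```bash
python3 - <<'E'
from lat import *
o=env.get_obs();print(o["clock"],o["tool_pos"],o["force"])
s=snapshot("side");cv2.imwrite("pics/s9.png",cv2.resize(s["img"][150:350,180:420],None,fx=3,fy=3))
print((proj(s,bar(.27))-[180,150])*3,(proj(s,bar(0))-[180,150])*3)
s=snapshot("wrist");cv2.imwrite("pics/w9.png",s["img"])
E
```

```text
10.7167 [597.7656649   36.2612424  195.98786217] [0.9643382  0.6858593  0.86834421]
[365.64241373 337.69120554] [367.2984766  358.13956148]
```

View pics/s9.png

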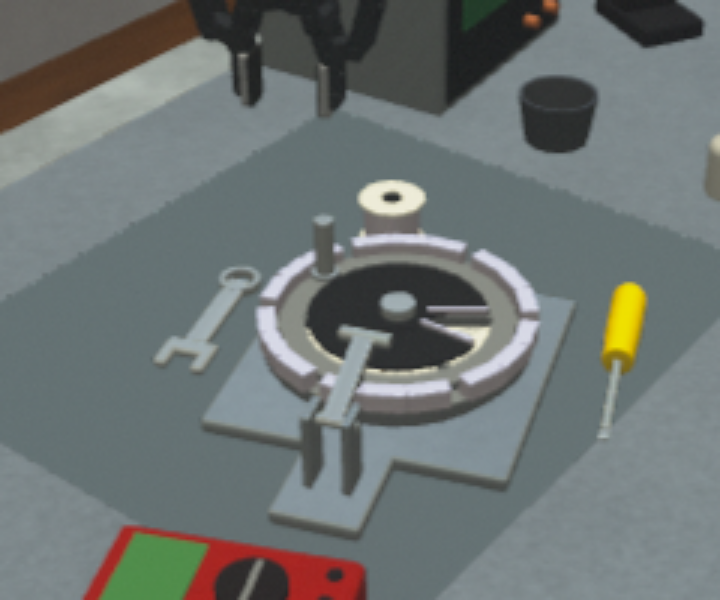

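View pics/w9.png

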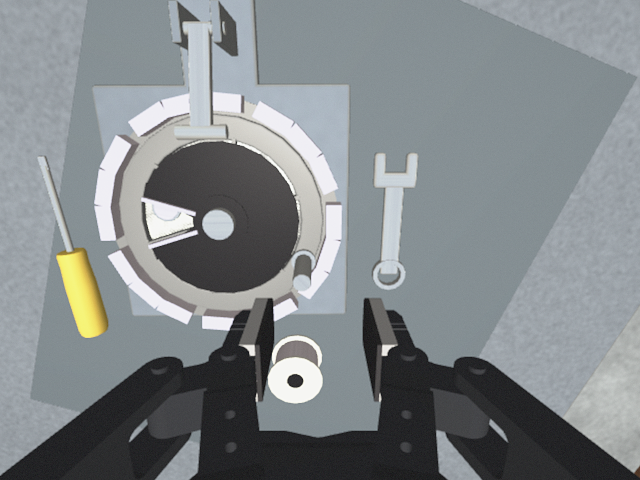

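```bash
python3 - <<'E'
import lat
from lat import *
lat.X=92.0
rows([[605.2,-0.9,125],[605.2,-0.9,61]])
E
```

```text
now [601.59391953  33.39603073 194.19001405] 19.56108758868579 rot [ 0.007 -0.003 -1.207] gap 34.14439661403167 F [-1.13786859  0.35658633 -0.10721539]
[-0.017, 0.0666, 0.1385]
[-0.0178, 0.0661, 0.2665]
```

Call:
{"api": "play_rows", "payload": {"deltas": [{"slide": [-0.017,0.0666,0.04],"rotation": [0,0,-0.95],"gripper": 0.36},{"slide": [-0.017,0.0666,0.08],"rotation": [0,0,-0.95],"gripper": 0.36},{"slide": [-0.017,0.0666,0.11],"rotation": [0,0,-0.95],"gripper": 0.36},{"slide": [-0.017,0.0666,0.1385],"rotation": [0,0,-0.95],"gripper": 0.36},{"slide": [-0.017,0.0666,0.1385],"rotation": [0,0,-0.95],"gripper": 0.36},{"slide": [-0.017,0.0666,0.1385],"rotation": [0,0,-0.95],"gripper": 0.36},{"slide": [-0.017,0.0666,0.1385],"rotation": [0,0,-0.95],"gripper": 0.36},{"slide": [-0.017,0.0666,0.1385],"rotation": [0,0,-0.95],"gripper": 0.36}]}}

```text
clock: 11.48
tool_pos: [605.0, -0.6, 124.6]
eef_rot: [[0.226, 0.974, 0.007], [0.974, -0.226, -0.001], [0.001, 0.007, -1.0]]
force: [-0.1, -0.1, 0.4]
finger_gap: 30.9
```

```bash
python3 - <<'E'
import lat
from lat import *
lat.X=92.0
rows([[605.2,-0.9,125],[605.2,-0.9,61]])
E
```

```text
now [ 6.05041242e+02 -5.54605916e-01  1.24637127e+02] 76.9456199462949 rot [ 0.006  0.    -0.251] gap 30.879003004221925 F [-0.06351706 -0.05490117  0.40809874]
[-0.0006, 0.0005, -0.0007]
[-0.0007, -0.0004, 0.1273]
```

Call:
{"api": "play_rows", "payload": {"deltas": [{"slide": [0,0,0],"rotation": [0.006,0,-0.12],"gripper": 0.36},{"slide": [0,0,0],"rotation": [0.006,0,-0.25],"gripper": 0.36},{"slide": [0,0,0.04],"rotation": [0.006,0,-0.25],"gripper": 0.36},{"slide": [0,0,0.08],"rotation": [0.006,0,-0.25],"gripper": 0.36},{"slide": [0,0,0.11],"rotation": [0.006,0,-0.25],"gripper": 0.36},{"slide": [0,0,0.127],"rotation": [0.006,0,-0.25],"gripper": 0.36},{"slide": [0,0,0.127],"rotation": [0.006,0,-0.25],"gripper": 0.36},{"slide": [0,0,0.127],"rotation": [0.006,0,-0.25],"gripper": 0.36}]}}

```text
clock: 12.15
tool_pos: [605.5, -0.2, 61.2]
eef_rot: [[-0.034, 0.999, 0.0], [0.999, 0.034, 0.0], [0.0, 0.0, -1.0]]
force: [-0.1, 0.1, 0.4]
finger_gap: 30.2
```

```bash
cat > st.py <<'E'
from lat import *
o=env.get_obs();R=o["eef_rot"]; print(round(o["clock"],2),o["tool_pos"].round(2),"F",o["force"].round(2),"Ftool",(R.T@o["force"]).round(2),"gap",o["finger_gap"].round(2))
E
python3 st.py; python3 - <<'E'
from lat import *
s=snapshot("side");cv2.imwrite("pics/s10.png",cv2.resize(s["img"][150:350,180:420],None,fx=3,fy=3))
E
```

```text
Traceback (most recent call last):
  File "st.py", line 2, in <module>
    o=env.get_obs();R=o["eef_rot"]; print(round(o["clock"],2),o["tool_pos"].round(2),"F",o["force"].round(2),"Ftool",(R.T@o["force"]).round(2),"gap",o["finger_gap"].round(2))
                                                                                                                                                     ^^^^^^^^^^^^^^^^^^^^^
AttributeError: 'float' object has no attribute 'round'
```

View pics/s10.png

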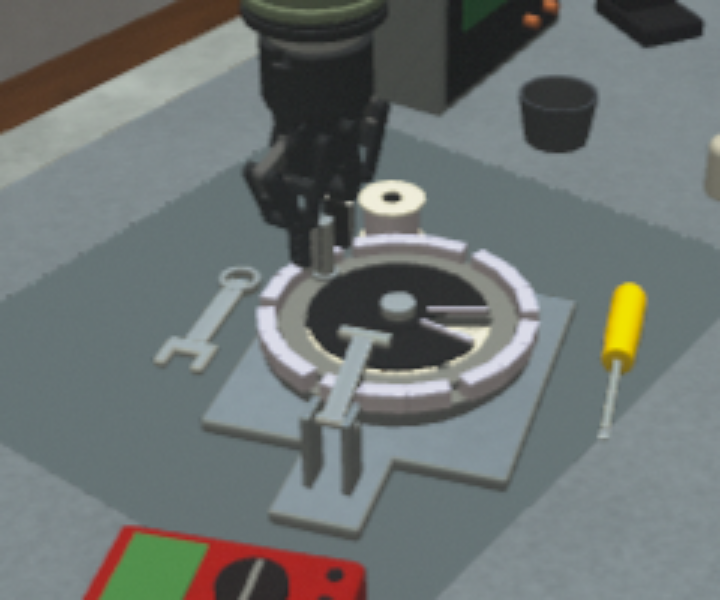

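Call:
{"api": "play_rows", "payload": {"deltas": [{"slide": [0.003,0,0],"rotation": [0,0,0],"gripper": 0.36},{"slide": [0.006,0,0],"rotation": [0,0,0],"gripper": 0.36},{"slide": [0.009,0,0],"rotation": [0,0,0],"gripper": 0.36},{"slide": [0.012,0,0],"rotation": [0,0,0],"gripper": 0.36},{"slide": [0.014,0,0],"rotation": [0,0,0],"gripper": 0.36},{"slide": [0.014,0,0],"rotation": [0,0,0],"gripper": 0.36}]}}

```text
clock: 12.7
tool_pos: [605.7, 6.9, 61.9]
eef_rot: [[-0.034, 0.999, 0.001], [0.999, 0.034, 0.0], [-0.0, 0.001, -1.0]]
force: [-0.3, 0.0, 0.0]
finger_gap: 30.8
```

```bash
cat > st.py <<'E'
from lat import *
import sys
o=env.get_obs();R=o["eef_rot"]; print(round(o["clock"],2),o["tool_pos"].round(2),"Ftool",(R.T@o["force"]).round(2),"gap",round(o["finger_gap"],2))
if len(sys.argv)>1:
    s=snapshot("side");im=s["img"][200:320,250:370]
    for th in [0.27,0]:
        b=proj(s,bar(th)); print("bar",th,b.round(1))
    cv2.imwrite(f"pics/{sys.argv[1]}.png",cv2.resize(im,None,fx=5,fy=5,interpolation=cv2.INTER_CUBIC))
    P=cloud(s); u,v=proj(s,bar(.14)).astype(int)
    w=P[v-14:v+14,u-14:u+14].reshape(-1,3); d=np.c_[(w[:,:2]-C)@xh,(w[:,:2]-C)@yh,w[:,2]]
    k=(abs(d[:,0])<17)&(abs(d[:,1]-68)<9)&(d[:,2]>56); print("bar pts",k.sum(),"top z",np.percentile(d[k][:,2],[50,90]) if k.sum() else None)
E
python3 st.py a1
```

```text
12.7 [605.7    6.88  61.95] Ftool [ 0.05 -0.29 -0.02] gap 30.83
bar 0.27 [301.9 262.6]
bar 0 [302.4 269.4]
bar pts 77 top z [81.60306492 83.62115614]
```

View pics/a1.png

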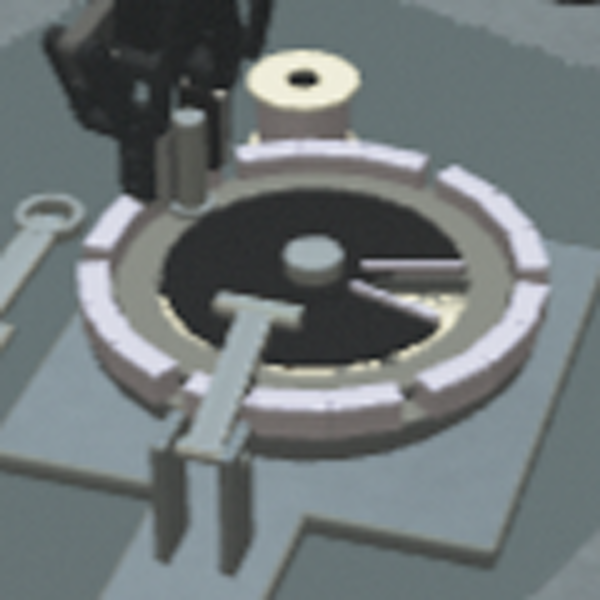

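Call:
{"api": "play_rows", "payload": {"deltas": [{"slide": [0.002,0,0],"rotation": [0,0,0],"gripper": 0.36},{"slide": [0.004,0,0],"rotation": [0,0,0],"gripper": 0.36},{"slide": [0.006,0,0],"rotation": [0,0,0],"gripper": 0.36},{"slide": [0.008,0,0],"rotation": [0,0,0],"gripper": 0.36}]}}

```text
clock: 13.08
tool_pos: [605.8, 10.6, 62.0]
eef_rot: [[-0.034, 0.999, 0.002], [0.999, 0.034, -0.0], [-0.0, 0.002, -1.0]]
force: [3.0, -3.5, -0.4]
finger_gap: 30.9
```

```bash
python3 st.py a2
```

```text
13.08 [605.77  10.56  61.96] Ftool [-3.59  2.92  0.45] gap 30.89
bar 0.27 [301.9 262.6]
bar 0 [302.4 269.4]
bar pts 77 top z [81.66240098 83.73535874]
```

Call:
{"api": "play_rows", "payload": {"deltas": [{"slide": [0.0018,0,0],"rotation": [0,0,0],"gripper": 0.36},{"slide": [0.0036,0,0],"rotation": [0,0,0],"gripper": 0.36},{"slide": [0.0052,0,0],"rotation": [0,0,0],"gripper": 0.36}]}}

```text
clock: 13.38
tool_pos: [605.7, 13.6, 62.0]
eef_rot: [[-0.034, 0.999, 0.002], [0.999, 0.034, -0.0], [-0.0, 0.002, -1.0]]
force: [2.2, -3.9, -0.1]
finger_gap: 30.3
```

```bash
python3 st.py a3
```

```text
13.38 [605.67  13.58  61.99] Ftool [-3.98  2.09  0.07] gap 30.32
bar 0.27 [301.9 262.6]
bar 0 [302.4 269.4]
bar pts 74 top z [81.47742162 83.55107662]
```

View pics/a3.png

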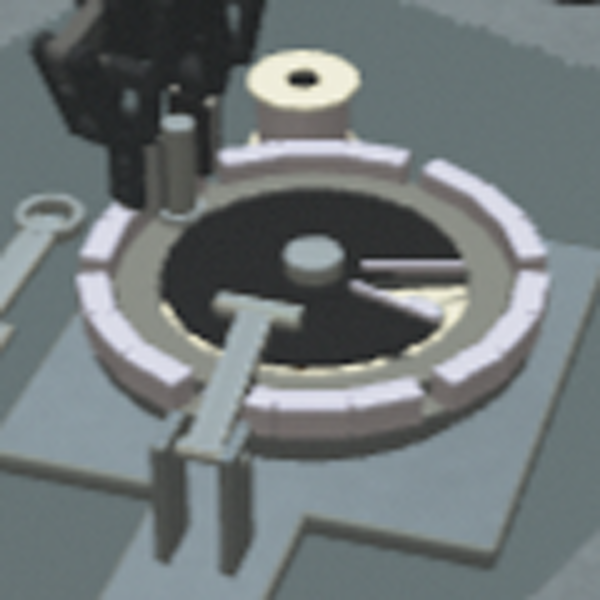

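Call:
{"api": "play_rows", "payload": {"deltas": [{"slide": [0.0016,0,0],"rotation": [0,0,0],"gripper": 0.36},{"slide": [0.0032,0,0],"rotation": [0,0,0],"gripper": 0.36}]}}

```text
clock: 13.6
tool_pos: [605.6, 15.5, 62.0]
eef_rot: [[-0.034, 0.999, 0.002], [0.999, 0.034, 0.0], [0.0, 0.002, -1.0]]
force: [4.0, -3.3, -0.3]
finger_gap: 31.1
```

```bash
python3 st.py a4
```

```text
13.6 [605.57  15.51  61.99] Ftool [-3.44  3.88  0.26] gap 31.05
bar 0.27 [301.9 262.6]
bar 0 [302.4 269.4]
bar pts 74 top z [81.96880304 83.7354807 ]
```

Call:
{"api": "play_rows", "payload": {"deltas": [{"slide": [0.0016,0,0],"rotation": [0,0,0],"gripper": 0.36},{"slide": [0.0032,0,0],"rotation": [0,0,0],"gripper": 0.36}]}}

```text
clock: 13.82
tool_pos: [605.5, 17.5, 62.0]
eef_rot: [[-0.035, 0.999, 0.002], [0.999, 0.035, 0.0], [0.0, 0.002, -1.0]]
force: [2.1, -2.6, -0.4]
finger_gap: 30.7
```

```bash
python3 st.py a5
```

```text
13.82 [605.49  17.47  62.02] Ftool [-2.65  2.    0.35] gap 30.68
bar 0.27 [301.9 262.6]
bar 0 [302.4 269.4]
bar pts 74 top z [81.60559523 83.78720296]
```

Call:
{"api": "play_rows", "payload": {"deltas": [{"slide": [0.0016,0,0],"rotation": [0,0,0],"gripper": 0.36},{"slide": [0.0032,0,0],"rotation": [0,0,0],"gripper": 0.36}]}}

```text
clock: 14.03
tool_pos: [605.4, 19.4, 62.0]
eef_rot: [[-0.035, 0.999, 0.002], [0.999, 0.035, 0.001], [0.0, 0.002, -1.0]]
force: [2.7, -2.8, -0.5]
finger_gap: 30.5
```

```bash
python3 st.py a6
```

```text
14.03 [605.43  19.42  62.03] Ftool [-2.91  2.56  0.48] gap 30.52
bar 0.27 [301.9 262.6]
bar 0 [302.4 269.4]
bar pts 76 top z [81.52080583 83.62788724]
```

View pics/a6.png

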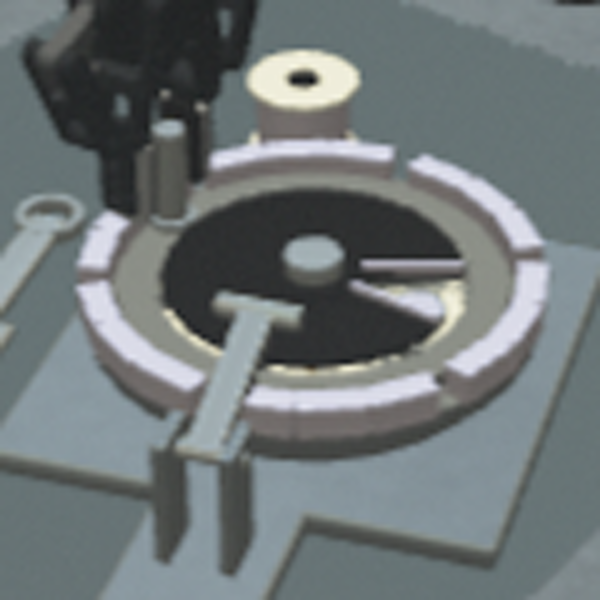

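Call:
{"api": "play_rows", "payload": {"deltas": [{"slide": [0.0016,0,0],"rotation": [0,0,0],"gripper": 0.36},{"slide": [0.0032,0,0],"rotation": [0,0,0],"gripper": 0.36}]}}

```text
clock: 14.25
tool_pos: [605.3, 21.3, 62.0]
eef_rot: [[-0.035, 0.999, 0.002], [0.999, 0.035, 0.001], [0.001, 0.002, -1.0]]
force: [1.8, -2.8, -0.5]
finger_gap: 31.2
```

```bash
python3 st.py a7
```

```text
14.25 [605.28  21.29  62.01] Ftool [-2.81  1.68  0.48] gap 31.22
bar 0.27 [301.9 262.6]
bar 0 [302.4 269.4]
bar pts 73 top z [81.79280023 83.64200923]
```

Call:
{"api": "play_rows", "payload": {"deltas": [{"slide": [0.0016,0,0],"rotation": [0,0,0],"gripper": 0.36},{"slide": [0.0032,0,0],"rotation": [0,0,0],"gripper": 0.36}]}}

```text
clock: 14.47
tool_pos: [605.2, 23.2, 62.0]
eef_rot: [[-0.035, 0.999, 0.002], [0.999, 0.035, 0.001], [0.001, 0.002, -1.0]]
force: [2.0, -3.0, 0.5]
finger_gap: 31.2
```

```bash
python3 st.py a8
```

```text
14.47 [605.23  23.22  62.03] Ftool [-3.06  1.93 -0.47] gap 31.2
bar 0.27 [301.9 262.6]
bar 0 [302.4 269.4]
bar pts 74 top z [81.18113581 83.57263147]
```

Call:
{"api": "play_rows", "payload": {"deltas": [{"slide": [0.0016,0,0],"rotation": [0,0,0],"gripper": 0.36},{"slide": [0.0032,0,0],"rotation": [0,0,0],"gripper": 0.36}]}}

```text
clock: 14.68
tool_pos: [605.1, 25.1, 62.0]
eef_rot: [[-0.035, 0.999, 0.001], [0.999, 0.035, 0.001], [0.001, 0.002, -1.0]]
force: [2.0, -3.0, -0.1]
finger_gap: 30.9
```

```bash
python3 st.py a9
```

```text
14.68 [605.13  25.12  62.04] Ftool [-3.04  1.87  0.12] gap 30.89
bar 0.27 [301.9 262.6]
bar 0 [302.4 269.4]
bar pts 78 top z [81.7630161  83.67338984]
```

View pics/a9.png

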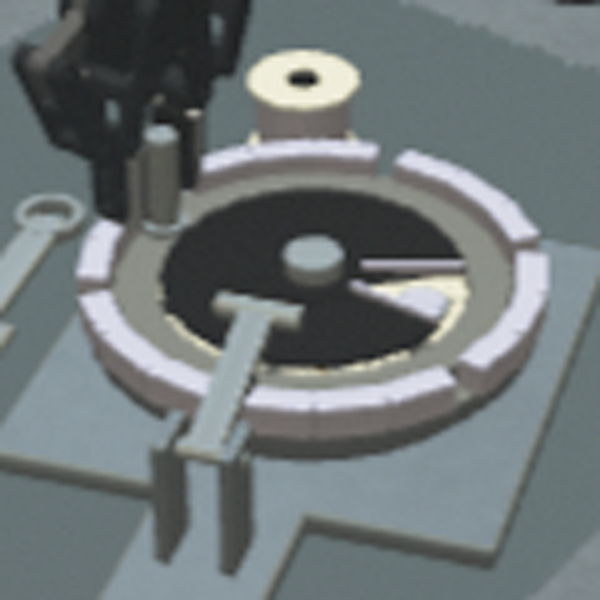

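Call:
{"api": "play_rows", "payload": {"deltas": [{"slide": [0.0016,0,0],"rotation": [0,0,0],"gripper": 0.36},{"slide": [0.0032,0,0],"rotation": [0,0,0],"gripper": 0.36}]}}

```text
clock: 14.9
tool_pos: [605.0, 27.1, 62.0]
eef_rot: [[-0.036, 0.999, 0.001], [0.999, 0.036, 0.001], [0.001, 0.001, -1.0]]
force: [2.0, -3.6, 0.5]
finger_gap: 30.6
```

```bash
python3 st.py b1
```

```text
14.9 [605.02  27.05  62.02] Ftool [-3.68  1.89 -0.52] gap 30.62
bar 0.27 [301.9 262.6]
bar 0 [302.4 269.4]
bar pts 74 top z [81.11333986 83.15771232]
```

Call:
{"api": "play_rows", "payload": {"deltas": [{"slide": [0.0014,0,0],"rotation": [0,0,0],"gripper": 0.36},{"slide": [0.0028,0,0],"rotation": [0,0,0],"gripper": 0.36}]}}

```text
clock: 15.12
tool_pos: [604.8, 28.9, 62.0]
eef_rot: [[-0.036, 0.999, 0.001], [0.999, 0.036, 0.001], [0.001, 0.001, -1.0]]
force: [1.5, -1.2, 0.1]
finger_gap: 30.8
```

```bash
python3 st.py b2
```

```text
15.12 [604.82  28.95  62.01] Ftool [-1.25  1.47 -0.09] gap 30.83
bar 0.27 [301.9 262.6]
bar 0 [302.4 269.4]
bar pts 79 top z [67.49415822 69.80604577]
```

View pics/b2.png

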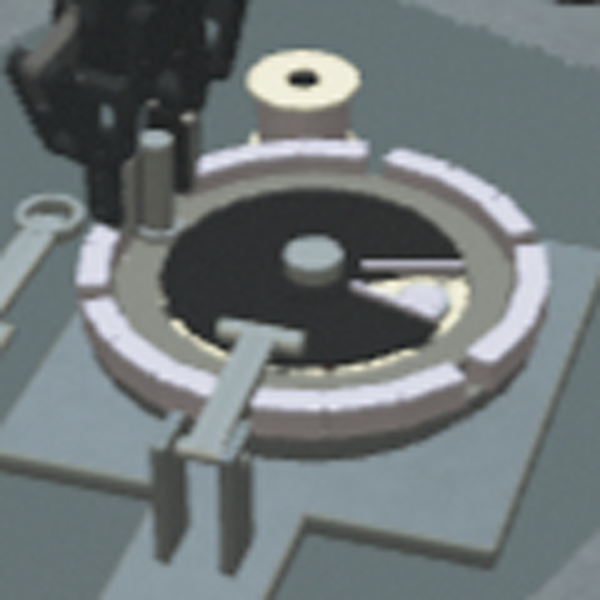

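Call:
{"api": "play_rows", "payload": {"deltas": [{"slide": [0.001,0,0],"rotation": [0,0,0],"gripper": 0.36},{"slide": [0.002,0,0],"rotation": [0,0,0],"gripper": 0.36}]}}

```text
clock: 15.33
tool_pos: [604.7, 30.2, 62.0]
eef_rot: [[-0.036, 0.999, 0.001], [0.999, 0.036, 0.002], [0.001, 0.001, -1.0]]
force: [1.3, -1.7, -0.3]
finger_gap: 30.4
```

```bash
python3 st.py b3
```

```text
15.33 [604.7   30.21  62.01] Ftool [-1.72  1.23  0.31] gap 30.41
bar 0.27 [301.9 262.6]
bar 0 [302.4 269.4]
bar pts 79 top z [63.07960627 65.30521189]
```

Call:
{"api": "play_rows", "payload": {"deltas": [{"slide": [0.001,0,0],"rotation": [0,0,0],"gripper": 0.36},{"slide": [0.002,0,0],"rotation": [0,0,0],"gripper": 0.36}]}}

```text
clock: 15.55
tool_pos: [604.6, 31.3, 62.0]
eef_rot: [[-0.036, 0.999, 0.001], [0.999, 0.036, 0.002], [0.002, 0.001, -1.0]]
force: [0.7, -2.8, 0.1]
finger_gap: 30.7
```

```bash
python3 st.py
```

```text
15.55 [604.58  31.35  61.98] Ftool [-2.79  0.63 -0.12] gap 30.73
```

Call:
{"api": "play_rows", "payload": {"deltas": [{"slide": [0.001,0,0],"rotation": [0,0,0],"gripper": 0.36},{"slide": [0.0018,0,0],"rotation": [0,0,0],"gripper": 0.36}]}}

```text
clock: 15.72
tool_pos: [604.6, 31.6, 62.0]
eef_rot: [[-0.036, 0.999, 0.001], [0.999, 0.036, 0.001], [0.001, 0.001, -1.0]]
force: [1.3, -6.6, 0.8]
finger_gap: 30.6
```

```bash
python3 st.py
```

```text
15.72 [604.59  31.58  61.97] Ftool [-6.69  1.02 -0.81] gap 30.61
```

Call:
{"api": "play_rows", "payload": {"deltas": [{"slide": [0.0014,0,0],"rotation": [0,0,0],"gripper": 0.36},{"slide": [0.0015,0,0],"rotation": [0,0,0],"gripper": 0.36}]}}

```text
clock: 15.88
tool_pos: [604.6, 31.5, 62.0]
eef_rot: [[-0.035, 0.999, 0.001], [0.999, 0.035, -0.0], [-0.0, 0.001, -1.0]]
force: [1.9, -5.3, 1.0]
finger_gap: 30.7
```

```bash
python3 st.py
```

```text
15.88 [604.63  31.51  61.97] Ftool [-5.35  1.74 -0.98] gap 30.74
```

Call:
{"api": "play_rows", "payload": {"deltas": [{"slide": [0.0018,0,0],"rotation": [0,0,0],"gripper": 0.36},{"slide": [0.0022,0,0],"rotation": [0,0,0],"gripper": 0.36},{"slide": [0.0022,0,0],"rotation": [0,0,0],"gripper": 0.36}]}}

```text
clock: 16.13
tool_pos: [604.6, 31.6, 61.9]
eef_rot: [[-0.034, 0.999, 0.001], [0.999, 0.034, -0.002], [-0.002, 0.001, -1.0]]
force: [2.0, -7.8, 0.5]
finger_gap: 30.8
```

```bash
python3 st.py
```

```text
16.13 [604.58  31.59  61.92] Ftool [-7.85  1.77 -0.5 ] gap 30.78
```

Call:
{"api": "play_rows", "payload": {"deltas": [{"slide": [0.0022,0,0],"rotation": [0,0,0],"gripper": 0.36},{"slide": [0.0023,0,0],"rotation": [0,0,0],"gripper": 0.36},{"slide": [0.0023,0,0],"rotation": [0,0,0],"gripper": 0.36},{"slide": [0.0023,0,0],"rotation": [0,0,0],"gripper": 0.36}]}}

```text
clock: 16.47
tool_pos: [604.6, 31.5, 61.9]
eef_rot: [[-0.034, 0.999, 0.001], [0.999, 0.034, -0.003], [-0.003, 0.0, -1.0]]
force: [1.9, -7.9, 0.6]
finger_gap: 30.7
```

```bash
python3 st.py b4
```

```text
16.47 [604.63  31.54  61.92] Ftool [-8.    1.59 -0.58] gap 30.65
bar 0.27 [301.9 262.6]
bar 0 [302.4 269.4]
bar pts 79 top z [62.6597361  65.50896527]
```

Call:
{"api": "play_rows", "payload": {"deltas": [{"slide": [0.0024,0,0],"rotation": [0,0,0],"gripper": 0.36},{"slide": [0.0027,0,0],"rotation": [0,0,0],"gripper": 0.36},{"slide": [0.0027,0,0],"rotation": [0,0,0],"gripper": 0.36},{"slide": [0.0027,0,0],"rotation": [0,0,0],"gripper": 0.36},{"slide": [0.0027,0,0],"rotation": [0,0,0],"gripper": 0.36}]}}

```text
clock: 16.93
tool_pos: [604.6, 31.6, 61.9]
eef_rot: [[-0.033, 0.999, 0.0], [0.999, 0.033, -0.004], [-0.004, 0.0, -1.0]]
force: [2.8, -8.7, 0.3]
finger_gap: 31.1
```

```bash
python3 st.py b5
```

```text
16.93 [604.63  31.6   61.89] Ftool [-8.83  2.52 -0.24] gap 31.05
bar 0.27 [301.9 262.6]
bar 0 [302.4 269.4]
bar pts 78 top z [62.87094449 64.83027329]
```

Proof push held at 8–9 N. Next I back off into the free gap (peg pushed by the trailing pad, about 8 mm to centre) and lift.

Call:
{"api": "play_rows", "payload": {"deltas": [{"slide": [-0.004,0,0],"rotation": [0,0,0],"gripper": 0.36},{"slide": [-0.01,0,0],"rotation": [0,0,0],"gripper": 0.36},{"slide": [-0.015,0,0],"rotation": [0,0,0],"gripper": 0.36},{"slide": [-0.015,0,0],"rotation": [0,0,0],"gripper": 0.36},{"slide": [-0.015,0,-0.04],"rotation": [0,0,0],"gripper": 0.36},{"slide": [-0.015,0,-0.11],"rotation": [0,0,0],"gripper": 0.36},{"slide": [-0.015,0,-0.19],"rotation": [0,0,0],"gripper": 0.36},{"slide": [-0.015,0.06,-0.24],"rotation": [0,0,0],"gripper": 0.36}]}}

```text
clock: 17.65
tool_pos: [632.4, 26.1, 185.6]
eef_rot: [[-0.034, 0.999, 0.0], [0.999, 0.034, -0.005], [-0.005, 0.0, -1.0]]
force: [1.1, 0.2, 0.2]
finger_gap: 30.4
```

```bash
python3 st.py c1; python3 - <<'E'
from lat import *
s=snapshot("wrist");cv2.imwrite("pics/c2.png",s["img"])
for t in ["cell_mark","wheel"]:
    for q in look_for("wrist",t)[:2]:
        w=ray_at(s,*q["uv"],42); d=w[:2]-C; print(t,q,np.hypot(*d),"wheel",np.degrees(np.arctan2(d[1],d[0]))+180-X)
s=snapshot("scene");cv2.imwrite("pics/c3.png",s["img"])
E
```

```text
17.65 [632.39  26.06 185.61] Ftool [ 0.16  1.09 -0.25] gap 30.44
bar 0.27 [301.9 262.6]
bar 0 [302.4 269.4]
bar pts 82 top z [63.31772571 65.28249351]
cell_mark {'uv': [258.2, 154.1], 'confidence': 0.75} 63.10387068758602 wheel 131.92370659642154
wheel {'uv': [251.1, 150.4], 'confidence': 0.95} 63.653030662475075 wheel 126.61444262084687
```

View pics/c2.png

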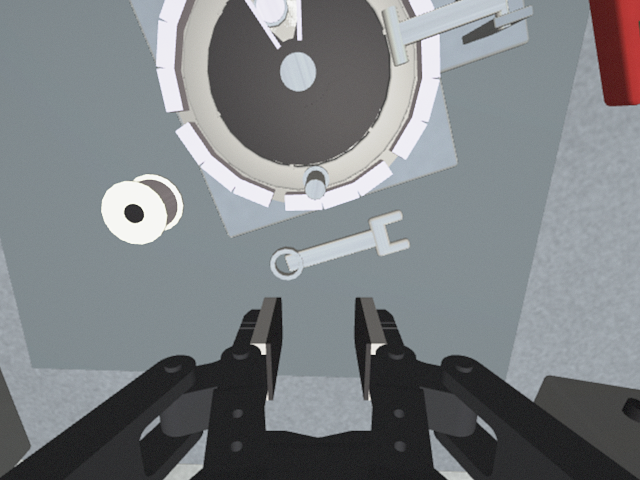

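View pics/c1.png

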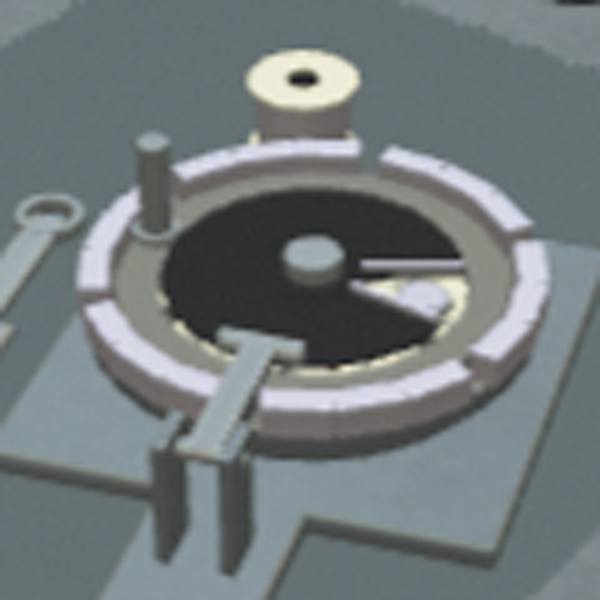

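View pics/c3.png

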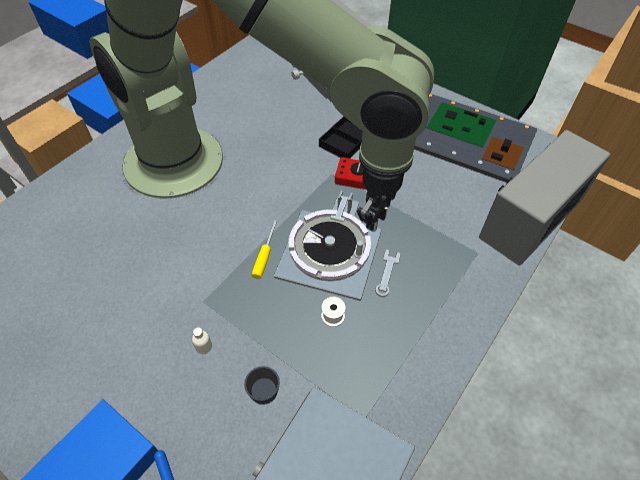

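```bash
python3 - <<'E'
from lat import *
s=snapshot("wrist"); 
for p,z in [((315,189),92),((271,12),42),((298,72),50)]:
    w=ray_at(s,*p,z); d=w[:2]-C; a=np.degrees(np.arctan2(d[1],d[0])); print(p,w.round(1),np.hypot(*d).round(1),a.round(2))
print("wheel by peg deg = a-4.7 ; by cell = a+160.3")
o=env.get_obs(); print(o["force"],o["qvel"].round(2))
print(env.job_done())
E
```

```text
(315, 189) [594.  21.  92.] 63.7 12.09
(271, 12) [485.8 -12.   42. ] 49.9 -156.77
(298, 72) [522.6   6.9  50. ] 9.2 -175.23
wheel by peg deg = a-4.7 ; by cell = a+160.3
[ 0.49181269 -0.30590227 -0.85700219] [-0.    0.25  0.12  0.25 -0.02  0.01  0.05]
the job is handed in; nothing more can be done
None
```

The carousel is locked with the coin cell in the window. I pushed on it to prove the lock, let go, and handed the job in at about 18 s of the 67 s allowed.

**What I did**
- I turned the wheel by the peg from about -0.97 rad to -0.20 rad.
- I took the latch bar by its ends, swung it over, and set the nose on the rim just above 0.27 rad.
- I eased the wheel on at no more than about 12 mm/s. The latch dropped (bar about 18 mm lower), and the wheel then stopped hard.
- I pushed onward at the peg with about 8 to 9 N, as the wrist sensor read it, for roughly 0.8 s. The nose would have taken about 5 to 7 N by my estimate.
- I backed off the peg, lifted clear and handed in.

**Last checks**
- **Latch:** the bar top reads 65 mm, where I calculated 63 mm for fully down, and it stayed there after release.
- **Window:** the coin cell shows in it. The final wheel angle is uncertain:
  - The cell's position gives about 0.06 rad.
  - The peg in the last wrist picture gives about 0.13 rad, but that picture placed the axis 9 mm off and the peg at 64 mm instead of 74 mm.
  - Where the fingers stopped against the peg also gives about 0.13 rad.
  - All of these are inside the 0.16 limit. With the latch home in the coin cell's notch, the true angle should be at most about 0.13 rad.
- **Bystanders:** none looked moved in the pictures; I did not measure them. The meter, tray and pot only showed in some views.
- **Detector:** the trained network mislocated `cell_mark` in the last picture, so I ignored its reading and read the cell's pixel from the picture.
- **Nose force:** no sensor reads it directly. The largest force I read at the tool was about 9 N.

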